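# Oil the tealight holders at the woodcraft stand

## Robot

A 6-joint arm with a two-finger parallel gripper is mounted at the origin on the work surface. World frame = base frame: x ahead of the robot, y to its left, z up, the work surface at z = 0. Lengths are in mm, angles in rad, forces in N, time in s.
With the tool pointing down it reaches from about 400 to 925 mm from the base axis. Payload 12.5 kg.
Tool frame: the origin (TCP) lies at the very end of the fingers, on their centre line; the grasp point (between the pads) lies behind it (env.grip_depth is the z of the grasp point in the tool frame, in mm); z points along the fingers, y is the line along which they close (so a half turn about z gives the same grasp; the last joint's range is limited). The gripper opens to 95 mm and grips with 3 to 60 N. Pads are 20 mm wide; open, the fingers measure 119 mm over their backs; the gripper's body (75 mm by 180 mm) begins 59 mm behind the grasp point.
Start: joints at [-1.241, 0.491, 1.559, -0, 1.092, -0.106], TCP at [263.859, -566.591, 214.661] pointing down, gripper open.
Joint ranges: [-3.1, 3.1], [-0.84, 2.19], [0.05, 2.79], [-1.13, 4.28], [0.06, 2.93], [-2.69, 2.69]. Speed limits (rad/s): [2.22, 2.22, 2.79, 3.14, 3.14, 3.14].

## Interface

Orientations are given as [roll, pitch, yaw] about the fixed x, y, z axes, in that order (R = Rz(yaw) Ry(pitch) Rx(roll)).
In Python, from cell import env, optics gives the robot as it stands.
- The arm moves only by the tool step_arm, never from a script. Its argument "moves" is a list of rows, each an object of numbers: "tx", "ty", "tz": the shift along the tool's x, y, z in mm; "roll": the turn about the tool's z in rad. In form: [{"tx": .., "ty": .., "tz": .., "roll": ..}, ...]. A call has 1 to 12 rows; each row is the pose to reach, as a shift and turn from the pose commanded when the call began, along the tool's axes at that moment; what a row does not reach only later rows make up. A row lasts 1/12 s, in which the tool goes at most 41.7 mm and 7.16 degrees, less where a joint would pass 70% of its speed; a pose out of reach is approached as far as the arm can. A call with a gripper value outside its range is refused whole. "grip" is the finger opening in mm, from 0 to 95.1, set as the call begins (left out, the last holds). The fingers move at their own pace and stop on an object; the grip force is fixed at half the most. Time passes only in rows, so rows that repeat a pose let the fingers close. It gives the time, the measured TCP pose, the force, the opening and the grip force at its end, in the units of the state.
- env.state(): the state, without advancing time (a new reading comes with each control period).
- optics.read_camera(name): name is "scene" or "top" or "wrist"; returns a dict with "pixels" (400x640x3 uint8, blue, green, red), "mtx" (3x3 intrinsics, pixels), "dist" ([k1, k2, p1, p2, k3] as OpenCV has them; the pictures are not rectified), "view" (4x4, takes a point from world to camera coordinates). Camera axes: x right, y down, z forward; pixel columns grow to the right and rows downward; lengths in mm; the calibration is good to about 2 mm. A picture is of the moment at which its call begins. There is no depth.
- env.job_done(): hands the job in; it is judged then, once.
The state is a dict: "t": time; "joints": joint angles; "qvel": joint speeds; "tau": joint torques, N m; "eef_pos": TCP position; "tcp_rot": TCP orientation; "ft_force": force on the tool from outside, world axes, zero at the start; "moment": the same for the moment, N m; "opening": opening from 0.0 (shut) to 1.0 (fully open); "grip_force": force on a finger pad.
Only numpy, scipy, OpenCV 4.12 (cv2) and the standard library are available. Lean on these libraries where they do the work, as an engineer would, in place of code of your own. Each camera call takes 0.05 s, during which the arm holds its last target. There are 200 camera calls.

## Task

Oil the wooden tealight holders that are out on the bench, one at a time from the palest wood to the darkest: stand each on the middle of the black spray pad, let go of it, give it two puffs by pressing the nozzle cap of the bottle with the green marker right down and letting it spring back up, then stand it on the drying rack. Never press the bottle with the red marker, and leave the jar, the coasters and the wax tin where they are. At the end all the holders stand flat and wholly on the rack, the wet wood a good finger's width apart (15 mm or more), and both nozzles are up.

Things in the scene. Friction and masses are not known exactly. Their poses are not given: they have to be found in the camera images.
- holder_pale: tealight holder of pale cream maple: a solid block 56 x 56 x 34 mm high, about 90 g, with a round metal cup flush in its top; origin at the centre of its underside, z up, x and y square to its sides. May be absent (None from the start)
- holder_red: tealight holder of red-brown cherry: a solid block 56 x 56 x 34 mm high, about 90 g, with a round metal cup flush in its top; origin at the centre of its underside, z up, x and y square to its sides. May be absent (None from the start)
- holder_dark: tealight holder of very dark brown walnut: a solid block 56 x 56 x 34 mm high, about 90 g, with a round metal cup flush in its top; origin at the centre of its underside, z up, x and y square to its sides. May be absent (None from the start)
- pad (a point): middle of the black rubber spray pad (120 x 120 mm, a thin yellow square drawn round its middle), on the pad's top surface, 10 mm above the table; z up, x points from the pad towards the line between the two bottles. The pad lies on a fixed grey board, 6 mm thick, that reaches from 80 mm before the pad's middle to 170 mm behind it and 145 mm to either side
- left_top (a point): centre of the flat white top (26 mm across) of the spray nozzle cap of the left bottle (as the robot sees it), 150 mm above the table when up. The amber bottle is fixed, 58 mm across, its axis at x +130 mm, y +70 mm from the middle of the pad in the pad's axes, in a 76 mm square dark wooden foot 30 mm high; z up
- nozzle_left (a joint): travel of the left bottle's nozzle cap straight down, m: 0 = up, 0.009 = fully down; a spring brings it back up. It takes about 3 N to start it and 7 N to push it fully down
- right_top (a point): centre of the flat white top (26 mm across) of the spray nozzle cap of the right bottle (as the robot sees it), 150 mm above the table when up. The amber bottle is fixed, 58 mm across, its axis at x +130 mm, y -70 mm from the middle of the pad in the pad's axes, in a 76 mm square dark wooden foot 30 mm high; z up
- nozzle_right (a joint): travel of the right bottle's nozzle cap straight down, m: 0 = up, 0.009 = fully down; a spring brings it back up. It takes about 3 N to start it and 7 N to push it fully down
- tag_green: fixed round green marker, 30 mm across and 12 mm high, on the grey board on the outer side of one of the two bottles, 56 mm from that bottle's axis (196 mm from the other's): this bottle is the one in use; origin at the centre of its underside
- tag_red: fixed round red marker, 30 mm across and 12 mm high, on the grey board on the outer side of one of the two bottles, 56 mm from that bottle's axis (196 mm from the other's): this bottle is out of use and must not be pressed; origin at the centre of its underside
- rack: drying rack: a fixed flat slatted metal plate, 340 mm (its x) x 150 mm (its y), top 10 mm above the table, no rim; origin at the centre of its underside, z up
- jar: bystander: white wax jar with black lid, 72 mm across, 74 mm high; origin at the centre of its underside
- coasters: bystander: stack of wooden coasters (one piece), 90 x 90 x 60 mm; origin at the centre of its underside
- tin: bystander: round blue tin with a bare metal lid, 73 mm across, 54 mm high; origin at the centre of its underside
There are look-alikes about, which are no part of the job. There is more than one size of the holder_red; the one meant has the size given above.

How it is judged (in metres and radians):
On the way, in this order (a step that is already met when the one before it is completed fails the run):
1. first puff: nozzle pressed down (at least 6 of its 9 mm) while the pale holder stands on the middle of the pad (horizontal distance between holder_pale and pad below 0.035 m and z of holder_pale in the frame of pad below 0.004 m and angle between holder_pale's own z axis and vertical below 0.1 rad and z of any of left_top, right_top in the frame of holder_pale below 0.134 m), for 0.1 s.
2. nozzle let up again, pale holder still on the pad (horizontal distance between holder_pale and pad below 0.035 m and z of holder_pale in the frame of pad below 0.004 m and angle between holder_pale's own z axis and vertical below 0.1 rad and z of each of left_top, right_top in the frame of holder_pale above 0.1375 m), for 0.1 s.
3. second puff on the pale holder, pressed as before (all of step 1), for 0.1 s.
4. first puff: nozzle pressed down (at least 6 of its 9 mm) while the red holder stands on the middle of the pad (horizontal distance between holder_red and pad below 0.035 m and z of holder_red in the frame of pad below 0.004 m and angle between holder_red's own z axis and vertical below 0.1 rad and z of any of left_top, right_top in the frame of holder_red below 0.134 m), for 0.1 s.
5. nozzle let up again, red holder still on the pad (horizontal distance between holder_red and pad below 0.035 m and z of holder_red in the frame of pad below 0.004 m and angle between holder_red's own z axis and vertical below 0.1 rad and z of each of left_top, right_top in the frame of holder_red above 0.1375 m), for 0.1 s.
6. second puff on the red holder, pressed as before (all of step 4), for 0.1 s.
7. first puff: nozzle pressed down (at least 6 of its 9 mm) while the dark holder stands on the middle of the pad (horizontal distance between holder_dark and pad below 0.035 m and z of holder_dark in the frame of pad below 0.004 m and angle between holder_dark's own z axis and vertical below 0.1 rad and z of any of left_top, right_top in the frame of holder_dark below 0.134 m), for 0.1 s.
8. nozzle let up again, dark holder still on the pad (horizontal distance between holder_dark and pad below 0.035 m and z of holder_dark in the frame of pad below 0.004 m and angle between holder_dark's own z axis and vertical below 0.1 rad and z of each of left_top, right_top in the frame of holder_dark above 0.1375 m), for 0.1 s.
9. second puff on the dark holder, pressed as before (all of step 7), for 0.1 s.
At the end, for the whole second after the job is handed in: Every holder present stands upright (within 0.1 rad), released on the drying rack, its centre at most 145 mm along x and 55 mm along y from the rack's centre; holders' centres over 66 mm apart and not touching; both nozzles up (under 2 mm) (x of holder_pale in the frame of rack between -0.145 and 0.145 m and y of holder_pale in the frame of rack between -0.055 and 0.055 m and z of holder_pale in the frame of rack between 0.006 and 0.015 m and angle between each of holder_pale, holder_red, holder_dark's own z axis and vertical below 0.1 rad and x of holder_red in the frame of rack between -0.145 and 0.145 m and y of holder_red in the frame of rack between -0.055 and 0.055 m and z of holder_red in the frame of rack between 0.006 and 0.015 m and x of holder_dark in the frame of rack between -0.145 and 0.145 m and y of holder_dark in the frame of rack between -0.055 and 0.055 m and z of holder_dark in the frame of rack between 0.006 and 0.015 m and horizontal distance between holder_pale and holder_red above 0.066 m and contact force between holder_pale and holder_red below 0.05 N and horizontal distance between each of holder_pale, holder_red and holder_dark above 0.066 m and contact force between each of holder_pale, holder_red and holder_dark below 0.05 N and value of joint each of nozzle_left, nozzle_right below 0.002 m).
It fails at once if the nozzle of the bottle with the red marker is pressed (over 4 mm) ((horizontal distance between tag_red and left_top below 0.11 m and value of joint nozzle_left above 0.004 m) or (horizontal distance between tag_red and right_top below 0.11 m and value of joint nozzle_right above 0.004 m)).
It fails at once if a bystander (wax jar, coaster stack, wax tin) is shifted by more than 50 mm (distance of any of jar, coasters, tin from where it was at the start of the episode above 0.05 m).
Of holder_pale, holder_red, holder_dark only 2 to 3 are there at a start; the rules pass over those that are not, and their reading is None.
At some moment in a run one of holder_pale, holder_red, holder_dark may be knocked a few centimetres aside while the robot is not near it.
Once in a run the grip may slacken for a moment while it holds something.
It also fails if it takes over 210 s, if anything falls off the work surface, if the arm or the gripper's body presses on something with over 40 N, if the wrist force passes 120 N, or if a joint passes its speed limit or range.

## Working session

There is one attempt and no reset: what is moved stays moved. The work goes in short steps, Python scripts to look and compute and a tool call to move; the robot and the scene stay as the last step left them, time stands still between calls to the robot, and variables do not carry over. Pictures are saved under pics/ and viewed, at most 14 in all, crops included, and the job is handed in when it is done.

Besides the shell and the picture viewer there is one more tool, called after "Call:" as name(argument=value, ...), one argument or row to a line, values as JSON. step_arm: Moves the arm, as the interface text tells. Its arguments: {"type":"object","properties":{"moves":{"type":"array"},"grip":{"type":"number"}},"required":["moves"]}

```bash
ls; mkdir -p pics
cat > h.py <<'E'
from cell import env, optics
import numpy as np, cv2
def cam(n):
    return optics.read_camera(n)
def ray(c,px):
    u=cv2.undistortPoints(np.array([[px]],float),np.array(c["mtx"],float),np.array(c["dist"],float))[0,0]
    V=np.array(c["view"]);R=V[:3,:3];o=-R.T@V[:3,3]
    return o,R.T@np.array([u[0],u[1],1.])
def onz(c,px,z):
    o,d=ray(c,px);return (o+d*(z-o[2])/d[2])
def cross(c1,p1,c2,p2):
    o1,d1=ray(c1,p1);o2,d2=ray(c2,p2);d1/=np.linalg.norm(d1);d2/=np.linalg.norm(d2)
    s=np.linalg.lstsq(np.c_[d1,-d2],o2-o1,rcond=None)[0]
    a=o1+d1*s[0];b=o2+d2*s[1];return (a+b)/2,np.linalg.norm(a-b)
def proj(c,P):
    V=np.array(c["view"]);r,_=cv2.Rodrigues(V[:3,:3])
    return cv2.projectPoints(np.array(P,float).reshape(-1,1,3),r,V[:3,3],np.array(c["mtx"],float),np.array(c["dist"],float))[0][:,0]
E
python3 - <<'E'
from h import *
import pickle
for n in("scene","top","wrist"):
    c=cam(n);cv2.imwrite(f"pics/{n}0.png",c["pixels"]);pickle.dump(c,open(n+"0.pkl","wb"))
    V=np.array(c["view"]);print(n,-V[:3,:3].T@V[:3,3])
print(env.state(),env.grip_depth)
E
```

```text
pics
scene [1161.10756279 -248.27920349  967.01612635]
top [ 284.59223193  -63.9916795  1316.72700028]
wrist [ 338.92209164 -532.78554738  383.836185  ]
{'t': 0.15, 'joints': array([-1.24060924e+00,  4.91387265e-01,  1.55931885e+00,  5.06687214e-06,
        1.09171167e+00, -1.05579711e-01]), 'qvel': array([-0.00092731, -0.00245385, -0.00311363,  0.00030112,  0.00071587,
        0.00072438]), 'tau': array([ 3.00724569e-03, -6.12895489e+01, -2.58276808e+01,  6.93407957e-02,
        4.73169889e-02, -6.71255793e-05]), 'eef_pos': array([ 263.78888931, -566.40007066,  214.21377598]), 'tcp_rot': array([-3.14077259e+00, -9.14248176e-05,  4.35764424e-01]), 'ft_force': array([ 0.09915706,  1.05786488, -0.85658336]), 'moment': array([0.03439999, 0.01911487, 0.0248859 ]), 'grip_force': 0.0, 'opening': 0.9984359303556355} -18.8
```

View pics/top0.png

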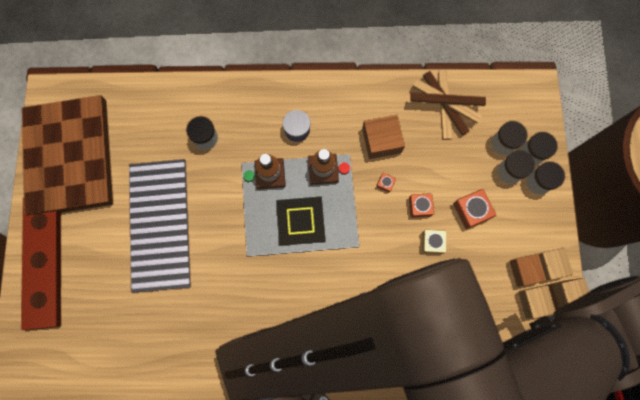

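View pics/scene0.png

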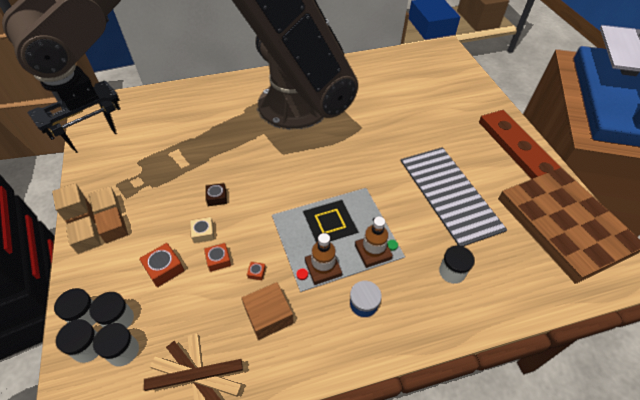

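The top view has red-brown holders at (386,182) small, (421,205) medium and (476,208) large. The pale one is at (434,241). The dark one is hidden under the arm, but shows at (215,193) in the scene view. The medium red matches the pale one's size, so it should be the one meant. The green tag at (249,176) is on the left bottle and the red tag at (344,168) on the right. I'll measure these and confirm in an enlarged crop.

```bash
cat > m.py <<'E'
from h import *
import pickle
T=pickle.load(open("top0.pkl","rb"));S=pickle.load(open("scene0.pkl","rb"))
a=cv2.resize(T["pixels"][165:260,365:500],None,fx=5,fy=5,interpolation=cv2.INTER_CUBIC)[:, :400+275]
b=cv2.resize(S["pixels"][175:285,135:275],None,fx=5,fy=5,interpolation=cv2.INTER_CUBIC)
def blobs(c,lo,hi,amin,box=None):
    h=cv2.cvtColor(c["pixels"],cv2.COLOR_BGR2HSV);m=cv2.inRange(h,np.array(lo),np.array(hi))
    if box: k=np.zeros_like(m);x0,y0,x1,y1=box;k[y0:y1,x0:x1]=1;m=m*k
    n,l,s,ce=cv2.connectedComponentsWithStats(m)
    return [(ce[i].round(1).tolist(),int(s[i,4]),s[i,:4].tolist()) for i in range(1,n) if s[i,4]>=amin]
def cup(c,box):  # greyish cup: low saturation
    return blobs(c,(0,0,30),(180,70,255),15,box)
print("yellow",blobs(T,(24,150,120),(35,255,255),30),blobs(S,(24,150,120),(35,255,255),30))
for n,c in(("T",T),("S",S)):
    print(n,"green",blobs(c,(50,120,60),(80,255,255),20),"red",blobs(c,(175,200,150),(180,255,255),20),"white",blobs(c,(0,0,200),(180,40,255),20))
for bx in((375,170,400,195),(408,190,436,218),(420,227,450,256),(455,185,500,232)):print("T",cup(T,bx))
for bx in((245,258,270,282),(202,240,234,272),(188,215,218,245),(138,240,186,286),(202,180,230,207)):print("S",cup(S,bx))
cv2.imwrite("pics/crop.png",cv2.vconcat([cv2.resize(a,(420,296)),cv2.resize(b,(420,300))]))
E
python3 m.py
```

```text
yellow [([300.1, 220.6], 248, [287, 207, 28, 28])] [([330.1, 220.8], 177, [315, 209, 31, 24])]
T green [([248.7, 175.5], 76, [244, 171, 10, 10])] red [] white [([323.5, 153.7], 76, [319, 149, 10, 10]), ([264.7, 158.6], 79, [260, 154, 10, 10]), ([162.5, 165.9], 77, [140, 164, 43, 5]), ([161.8, 176.1], 84, [137, 174, 47, 6]), ([160.8, 186.5], 102, [132, 184, 52, 6]), ([160.2, 196.8], 113, [131, 194, 54, 7]), ([160.8, 207.2], 122, [132, 204, 53, 7]), ([160.9, 217.7], 128, [132, 215, 53, 7]), ([161.7, 228.3], 135, [133, 225, 53, 7]), ([441.4, 242.2], 22, [437, 235, 7, 14]), ([161.8, 239.0], 140, [133, 236, 53, 7]), ([161.9, 249.8], 146, [132, 247, 55, 7]), ([162.1, 260.8], 152, [132, 257, 55, 8]), ([162.2, 271.8], 153, [133, 269, 55, 7]), ([162.7, 282.9], 151, [134, 280, 54, 7])]
S green [([392.2, 244.4], 82, [387, 240, 11, 10])] red [] white [([623.1, 45.7], 1154, [602, 26, 38, 42]), ([423.3, 155.9], 73, [404, 150, 40, 13]), ([427.7, 162.1], 77, [408, 156, 42, 13]), ([432.1, 168.5], 75, [412, 162, 42, 13]), ([436.5, 175.1], 83, [417, 169, 42, 13]), ([442.1, 181.5], 89, [422, 175, 43, 14]), ([446.5, 188.5], 90, [426, 182, 43, 14]), ([452.2, 195.3], 94, [432, 188, 43, 15]), ([457.1, 202.5], 98, [436, 195, 44, 15]), ([462.7, 209.8], 106, [441, 202, 45, 16]), ([467.9, 217.5], 117, [447, 210, 44, 16]), ([379.0, 220.8], 77, [374, 217, 11, 9]), ([473.5, 225.3], 118, [452, 217, 45, 17]), ([480.0, 233.0], 126, [458, 225, 46, 17]), ([323.6, 237.9], 78, [319, 234, 11, 9])]
T [([386.4, 181.3], 79, [382, 177, 10, 10])]
T [([422.1, 204.0], 187, [415, 197, 15, 15])]
T [([435.3, 240.6], 400, [425, 230, 21, 22])]
T [([476.6, 206.9], 375, [466, 197, 22, 21])]
S [([255.3, 268.5], 75, [250, 265, 11, 8])]
S [([215.8, 253.7], 174, [208, 247, 17, 14])]
S [([200.7, 226.3], 165, [193, 220, 16, 13])]
S [([159.1, 259.8], 359, [148, 250, 23, 20])]
S [([214.7, 190.5], 163, [207, 185, 16, 12])]
```

View pics/crop.png

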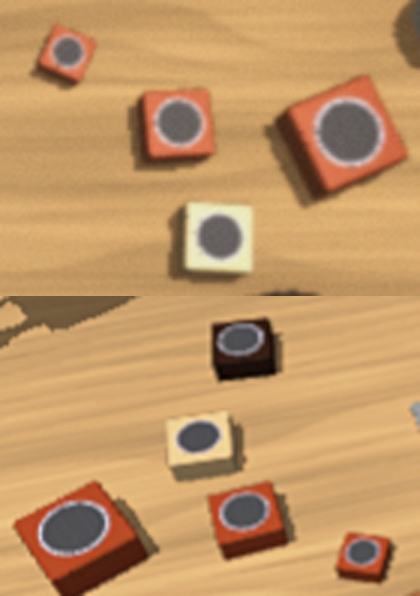

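The crop confirms it: the medium red at top (422,204) / scene (216,254) is as big as the pale one. The others are clearly smaller and larger. The dark holder is at scene (215,190).

```bash
cat > m2.py <<'E'
from m import *
print("----")
pT=blobs(T,(0,0,30),(180,90,150),40,(420,227,450,256));print(pT)
pr=lambda n,r:print(n,r[0].round(1),round(r[1],1))
pr("pad",cross(T,(300.5,220.8),S,(330.3,220.8)))
pr("pale",cross(T,pT[0][0],S,(200.7,226.3)))
pr("red",cross(T,(422.1,204),S,(215.8,253.7)))
pr("big",cross(T,(476.6,206.9),S,(159.1,259.8)))
print("dark z34",onz(S,(214.7,190.5),34))
pr("Ltop",cross(T,(264.7,158.6),S,(379,220.8)));pr("Rtop",cross(T,(323.5,153.7),S,(323.6,237.9)))
print("green",onz(T,(248.7,175.5),18))
for c,bx in((T,(120,150,195,300)),(S,(395,140,515,250))):
    h=cv2.cvtColor(c["pixels"],cv2.COLOR_BGR2HSV);m=cv2.inRange(h,(0,0,30),(180,60,255))
    k=np.zeros_like(m);k[bx[1]:bx[3],bx[0]:bx[2]]=255;m=cv2.morphologyEx(m&k,cv2.MORPH_OPEN,np.ones((3,3)))
    ct=max(cv2.findContours(m,0,2)[0],key=cv2.contourArea)
    w=np.array([onz(c,p[0],10)[:2] for p in ct.astype(float)],np.float32);r=cv2.minAreaRect(w);print("rack",r,cv2.boxPoints(r).round())
# yellow square orientation
h=cv2.cvtColor(T["pixels"],cv2.COLOR_BGR2HSV);m=cv2.inRange(h,(24,150,120),(35,255,255))
ct=max(cv2.findContours(m,0,2)[0],key=cv2.contourArea);print("sq",cv2.minAreaRect(np.array([onz(T,p[0],10)[:2] for p in ct.astype(float)],np.float32)))
# holder tops orientation
for n,lo,hi,c,bx in(("pale",(15,20,190),(40,130,255),T,(418,225,452,258)),("red",(0,150,150),(12,255,255),T,(405,188,438,220)),("dark",(0,0,0),(180,255,75),S,(203,181,226,204))):
    h=cv2.cvtColor(c["pixels"],cv2.COLOR_BGR2HSV);m=cv2.inRange(h,lo,hi);k=np.zeros_like(m);k[bx[1]:bx[3],bx[0]:bx[2]]=255
    ct=max(cv2.findContours(m&k,0,2)[0],key=cv2.contourArea);print(n,cv2.minAreaRect(np.array([onz(c,p[0],34)[:2] for p in ct.astype(float)],np.float32)))
E
python3 m2.py | sed -n '/----/,$p'
```

```text
----
[([435.1, 240.5], 143, [429, 234, 13, 14])]
pad [517.6 -22.8   4.8] 3.7
pale [ 459.1 -364.7   30.4] 0.4
red [ 553.7 -337.3   29.2] 0.1
big [ 542.  -473.    42.9] 0.1
dark z34 [ 348.88658024 -312.22789687   34.        ]
Ltop [643.1  56.5 145.7] 0.9
Rtop [654.  -83.5 145.8] 0.8
green [636.26402345 110.50044682  18.        ]
rack ((511.34832763671875, 343.8045654296875), (335.4878845214844, 149.72328186035156), 4.979111194610596) [[338. 404.]
 [351. 255.]
 [685. 284.]
 [672. 433.]]
rack ((523.4620361328125, 336.9625549316406), (349.9004211425781, 168.59274291992188), 4.191425800323486) [[343. 408.]
 [355. 240.]
 [704. 266.]
 [692. 434.]]
sq ((517.622802734375, -23.975936889648438), (68.75764465332031, 68.56580352783203), 4.266906261444092)
pale ((465.22998046875, -363.2123718261719), (83.88179016113281, 69.25497436523438), 87.04299926757812)
red ((552.7990112304688, -336.1717529296875), (55.615631103515625, 52.25165939331055), 89.50273895263672)
dark ((362.28143310546875, -311.54693603515625), (53.16389846801758, 72.22551727294922), 82.94599914550781)
```

```bash
cat >> h.py <<'E'
def go(x,y,z,yaw,s=None):
    s=s or env.state();p=s["eef_pos"];w=s["tcp_rot"][2]
    d=np.array([x,y,z])-p;r=(w-yaw+np.pi/2)%np.pi-np.pi/2
    print("tx %.1f ty %.1f tz %.1f roll %.3f"%(d[0]*np.cos(w)+d[1]*np.sin(w),d[0]*np.sin(w)-d[1]*np.cos(w),-d[2],r), "n>=",int(np.ceil(max(np.linalg.norm(d)/41,abs(r)/.124))))
E
python3 -c "
from h import *
c=cam('wrist');V=np.array(c['view']);print(c['mtx'],V[:3,:3])
go(377,-365,200,0)"
```

```text
[[282.88519488   0.         319.37005608]
 [  0.         282.88519488 207.14638924]
 [  0.           0.           1.        ]] [[ 4.21814497e-01 -9.06681868e-01 -7.21001742e-04]
 [-8.67534029e-01 -4.03832685e-01  2.90351288e-01]
 [-2.63547412e-01 -1.21848889e-01 -9.56919855e-01]]
tx 187.7 ty -134.8 tz 14.3 roll 0.436 n>= 6
```

Call:
step_arm(
  moves=[
    {"tx":188,"ty":-135,"tz":14,"roll":0.436},
    {"tx":188,"ty":-135,"tz":14,"roll":0.436},
    {"tx":188,"ty":-135,"tz":14,"roll":0.436},
    {"tx":188,"ty":-135,"tz":14,"roll":0.436},
    {"tx":188,"ty":-135,"tz":14,"roll":0.436},
    {"tx":188,"ty":-135,"tz":14,"roll":0.436},
    {"tx":188,"ty":-135,"tz":14,"roll":0.436},
    {"tx":188,"ty":-135,"tz":14,"roll":0.436},
    {"tx":188,"ty":-135,"tz":14,"roll":0.436},
    {"tx":188,"ty":-135,"tz":14,"roll":0.436},
  ],
)

```text
t: 1.03
eef_pos: [376.9, -365.8, 200.6]
tcp_rot: [3.141, -0.0, -0.001]
ft_force: [0.1, -1.2, 0.3]
opening: 1.002
grip_force: 0.0
```

Run:
```python
from h import *
import pickle
for n in("wrist","top"):
    c=cam(n);cv2.imwrite(f"pics/{n}1.png",c["pixels"]);pickle.dump(c,open(n+"1.pkl","wb"))
print(env.state()["eef_pos"],env.state()["tcp_rot"])
```

```text
[ 376.79376754 -365.75620639  200.55019096] [ 3.14149205e+00  5.56984953e-05 -1.65996639e-03]
```

View pics/wrist1.png

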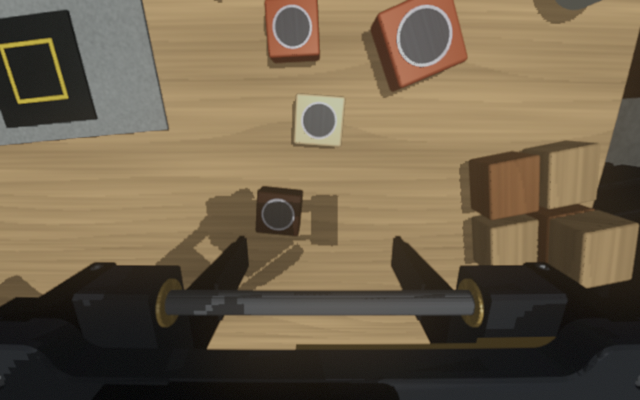

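The wrist view shows the pale holder at (319,120), the red at (292,28) and the dark at (278,214), with the big red look-alike at (425,36) and the pad at (35,70).

```bash
cat >> h.py <<'E'
COL={"pale":((15,10,150),(40,120,255)),"red":((0,120,110),(14,255,255)),"dark":((0,40,0),(30,255,85))}
def holder(c,name,px,r=34,zt=34.):
    x0,y0=int(max(px[0]-r,0)),int(max(px[1]-r,0));im=c["pixels"][y0:int(px[1]+r),x0:int(px[0]+r)]
    h=cv2.cvtColor(im,cv2.COLOR_BGR2HSV)
    cu=cv2.inRange(h,(0,0,25),(180,70 if name!="pale" else 90,150))
    ct=[k for k in cv2.findContours(cv2.morphologyEx(cu,cv2.MORPH_OPEN,np.ones((3,3))),0,1)[0] if cv2.contourArea(k)>40]
    k=min(ct,key=lambda k:np.linalg.norm(np.mean(k[:,0],0)+[x0,y0]-px))
    (cx,cy),ax,_=cv2.fitEllipse(k);cen=(cx+x0,cy+y0)
    m=cv2.inRange(h,*map(np.array,COL[name]))
    m=cv2.morphologyEx(m,cv2.MORPH_OPEN,np.ones((3,3)));k=max(cv2.findContours(m,0,1)[0],key=cv2.contourArea)
    rc=cv2.minAreaRect(np.array([onz(c,p[0]+np.array([x0,y0]),zt)[:2] for p in k.astype(float)],np.float32))
    yaw=(rc[2]+45)%90-45
    print(name,"px",np.round(cen,1),"ax",np.round(ax,1),"xy",onz(c,cen,zt)[:2].round(1),"rect",np.round(rc[0],1),np.round(rc[1],1),"yawdeg %.1f"%yaw)
    return cen
E
python3 - <<'E'
from h import *
import pickle
W=pickle.load(open("wrist1.pkl","rb"));T=pickle.load(open("top1.pkl","rb"));S=pickle.load(open("scene0.pkl","rb"))
a=holder(W,"pale",(319,120));b=holder(W,"red",(292,28));d=holder(W,"dark",(278,214))
for w,s in((a,(200.7,226.3)),(b,(215.8,253.7)),(d,(214.7,190.5))):
    r=cross(W,w,S,s);print(r[0].round(1),round(r[1],1))
print(onz(W,(35,70),10))
cv2.imwrite("pics/z.png",cv2.resize(W["pixels"][90:150,290:350],None,fx=6,fy=6))
E
```

```text
pale px [318.5 120. ] ax [31.3 32.3] xy [ 461.3 -366. ] rect [ 463.1 -366.1] [78.1 68.7] yawdeg -0.1
red px [291.8  26.2] ax [34.1 38.4] xy [ 556.1 -338.2] rect [ 554.8 -338.5] [53.4 55.6] yawdeg 2.5
dark px [277.5 214.2] ax [31.5 33.9] xy [ 348.5 -314.3] rect [ 351.7 -315.4] [56.6 61.7] yawdeg -6.6
[ 461.2 -365.1   32.9] 1.8
[ 556.3 -337.6   33.1] 1.1
[ 347.3 -313.1   31.6] 1.7
[521.88564453 -27.8929432   10.        ]
```

Call:
step_arm(
  moves=[
    {"tx":42,"ty":0,"tz":10,"roll":0.04},
    {"tx":84,"ty":0,"tz":20,"roll":0.04},
    {"tx":84,"ty":0,"tz":60,"roll":0.04},
    {"tx":84,"ty":0,"tz":100,"roll":0.04},
    {"tx":84,"ty":0,"tz":140,"roll":0.04},
    {"tx":84,"ty":0,"tz":165,"roll":0.04},
    {"tx":84,"ty":0,"tz":180,"roll":0.04},
    {"tx":84,"ty":0,"tz":190,"roll":0.04},
    {"tx":84,"ty":0,"tz":190,"roll":0.04},
    {"tx":84,"ty":0,"tz":190,"roll":0.04},
  ],
  grip=95,
)

```text
t: 1.97
eef_pos: [461.2, -365.4, 10.8]
tcp_rot: [3.141, -0.0, -0.041]
ft_force: [0.3, -0.9, 0.8]
opening: 0.995
grip_force: 0.0
```

Call:
step_arm(
  moves=[
    {"tx":0},
    {"tx":0},
    {"tx":0},
    {"tx":0},
    {"tx":0},
    {"tx":0},
    {"tx":0},
    {"tx":0},
    {"tx":0},
    {"tx":0},
  ],
  grip=40,
)

```text
validation failed for argument at $.mo...
```

Call:
step_arm(
  moves=[
    {"tz":-15},
    {"tz":-50},
    {"tz":-90},
    {"tz":-90},
    {"tz":-90},
  ],
)

```text
validation failed for argument at $.mo...
```

Run:
```python
from h import *
c=cam("wrist");cv2.imwrite("pics/w2.png",c["pixels"])
go(517.5,-23.5,110,0.073);go(517.5,-23.5,20,0.073)
s=env.state();print(s["opening"],s["grip_force"])
```

```text
tx 42.0 ty -344.1 tz -98.5 roll -0.114 n>= 9
tx 42.0 ty -344.1 tz -8.5 roll -0.114 n>= 9
0.9992348020996207 0.0
```

View pics/w2.png

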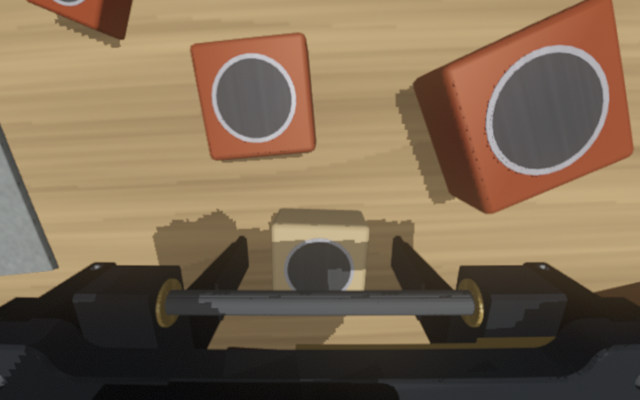

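The pale holder sits between the open fingers, at columns 272–368. The rows need all four keys, so I'll close again with complete rows.

Call:
step_arm(
  moves=[
    {"tx":0,"ty":0,"tz":0,"roll":0},
    {"tx":0,"ty":0,"tz":0,"roll":0},
    {"tx":0,"ty":0,"tz":0,"roll":0},
    {"tx":0,"ty":0,"tz":0,"roll":0},
    {"tx":0,"ty":0,"tz":0,"roll":0},
    {"tx":0,"ty":0,"tz":0,"roll":0},
    {"tx":0,"ty":0,"tz":0,"roll":0},
    {"tx":0,"ty":0,"tz":0,"roll":0},
  ],
  grip=40,
)

```text
t: 2.68
eef_pos: [461.3, -364.9, 10.8]
tcp_rot: [3.141, -0.0, -0.04]
ft_force: [-0.6, 0.1, 1.7]
opening: 0.59
grip_force: 29.7
```

Call:
step_arm(
  moves=[
    {"tx":0,"ty":0,"tz":-20,"roll":0},
    {"tx":0,"ty":0,"tz":-50,"roll":0},
    {"tx":0,"ty":0,"tz":-80,"roll":0},
    {"tx":0,"ty":0,"tz":-80,"roll":0},
  ],
)

```text
t: 3.02
eef_pos: [462.8, -366.3, 95.4]
tcp_rot: [3.137, -0.005, -0.04]
ft_force: [0.7, -0.9, -0.3]
opening: 0.589
grip_force: 29.8
```

Run:
```python
from h import *
go(517.5,-23.5,90,0.073);go(517.5,-23.5,22,0.073)
s=env.state();print(s["opening"],s["grip_force"],s["eef_pos"])
```

```text
tx 40.9 ty -344.7 tz 5.4 roll -0.113 n>= 9
tx 40.9 ty -344.7 tz 73.4 roll -0.113 n>= 9
0.5889727017655636 29.755945801734924 [ 462.8461237  -366.28328676   95.44120202]
```

Call:
step_arm(
  moves=[
    {"tx":5,"ty":-36,"tz":0,"roll":-0.02},
    {"tx":10,"ty":-74,"tz":0,"roll":-0.05},
    {"tx":15,"ty":-112,"tz":0,"roll":-0.08},
    {"tx":20,"ty":-150,"tz":0,"roll":-0.113},
    {"tx":25,"ty":-188,"tz":0,"roll":-0.113},
    {"tx":30,"ty":-226,"tz":0,"roll":-0.113},
    {"tx":35,"ty":-264,"tz":0,"roll":-0.113},
    {"tx":40,"ty":-302,"tz":0,"roll":-0.113},
    {"tx":42,"ty":-330,"tz":0,"roll":-0.113},
    {"tx":42,"ty":-344,"tz":0,"roll":-0.113},
    {"tx":42,"ty":-344,"tz":0,"roll":-0.113},
    {"tx":42,"ty":-344,"tz":0,"roll":-0.113},
  ],
)

```text
t: 4.02
eef_pos: [517.0, -22.3, 90.3]
tcp_rot: [3.142, 0.0, 0.075]
ft_force: [0.4, 0.1, -1.2]
opening: 0.588
grip_force: 29.8
```

Run:
```python
from h import *
go(517.5,-23.5,90,0.073)
c=cam("wrist");cv2.imwrite("pics/w3.png",c["pixels"])
h=cv2.cvtColor(c["pixels"],cv2.COLOR_BGR2HSV);m=cv2.inRange(h,(22,120,100),(36,255,255));ys,xs=np.nonzero(m);print(len(xs),xs.min(),xs.max(),ys.min(),ys.max())
s=env.state();print(s["opening"],s["grip_force"],s["eef_pos"],s["tcp_rot"])
```

```text
tx 0.4 ty 1.2 tz 0.3 roll 0.002 n>= 1
783 147 359 53 300
0.5914529750532178 29.755633771419525 [517.01948946 -23.12661897  90.32122016] [3.14148200e+00 3.17014079e-04 7.32603381e-02]
```

View pics/w3.png

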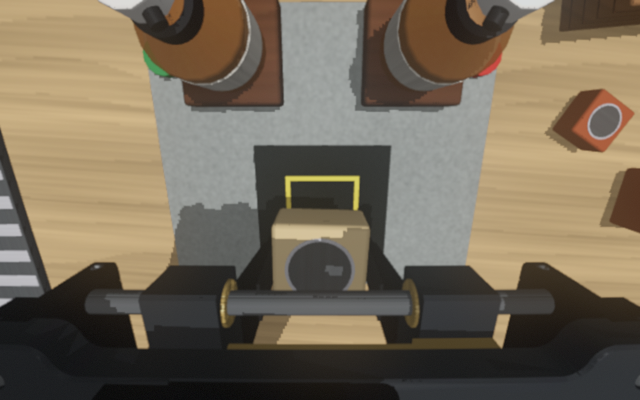

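The held pale holder hangs above the pad. The yellow square's front edge is at columns 286–359, row 179, and the gripper is aligned with it. I'll lower it.

Call:
step_arm(
  moves=[
    {"tx":0,"ty":0,"tz":25,"roll":0},
    {"tx":0,"ty":0,"tz":45,"roll":0},
    {"tx":0,"ty":0,"tz":58,"roll":0},
    {"tx":0,"ty":0,"tz":64,"roll":0},
    {"tx":0,"ty":0,"tz":67,"roll":0},
    {"tx":0,"ty":0,"tz":69,"roll":0},
    {"tx":0,"ty":0,"tz":69,"roll":0},
    {"tx":0,"ty":0,"tz":69,"roll":0},
  ],
)

```text
t: 4.73
eef_pos: [517.4, -23.1, 22.2]
tcp_rot: [3.141, -0.001, 0.073]
ft_force: [-0.0, 0.5, -1.7]
opening: 0.589
grip_force: 29.8
```

Call:
step_arm(
  moves=[
    {"tx":0,"ty":0,"tz":0,"roll":0},
    {"tx":0,"ty":0,"tz":0,"roll":0},
    {"tx":0,"ty":0,"tz":0,"roll":0},
    {"tx":0,"ty":0,"tz":0,"roll":0},
    {"tx":0,"ty":0,"tz":0,"roll":0},
  ],
  grip=80,
)

```text
t: 5.15
eef_pos: [517.2, -22.8, 21.8]
tcp_rot: [3.141, -0.0, 0.073]
ft_force: [-0.7, 0.8, 1.2]
opening: 0.831
grip_force: 0.0
```

Call:
step_arm(
  moves=[
    {"tx":0,"ty":0,"tz":-20,"roll":0},
    {"tx":0,"ty":0,"tz":-60,"roll":0},
    {"tx":0,"ty":0,"tz":-100,"roll":0},
    {"tx":0,"ty":0,"tz":-140,"roll":0},
    {"tx":0,"ty":0,"tz":-160,"roll":0},
    {"tx":0,"ty":0,"tz":-160,"roll":0},
    {"tx":0,"ty":0,"tz":-160,"roll":0},
  ],
)

```text
t: 5.73
eef_pos: [517.3, -22.8, 182.5]
tcp_rot: [3.141, -0.002, 0.073]
ft_force: [0.2, 0.8, -0.9]
opening: 0.842
grip_force: 0.0
```

Run:
```python
from h import *
import pickle
c=cam("wrist");cv2.imwrite("pics/w4.png",c["pixels"]);pickle.dump(c,open("wrist4.pkl","wb"))
t=cam("top");pickle.dump(t,open("top4.pkl","wb"))
print(proj(c,[[517.5,-23.5,44],[517.5,-23.5,10],[642,56,150],[654,-83,150]]))
go(642.5,56,175,0.073)
h=cv2.cvtColor(c["pixels"],cv2.COLOR_BGR2HSV)
n,l,s,ce=cv2.connectedComponentsWithStats(cv2.inRange(h,(0,0,150),(180,40,255)));print([(ce[i].round(1),s[i]) for i in range(1,n) if s[i,4]>200])
```

```text
[[318.98303119 198.08241264]
 [318.99815827 191.03876729]
 [209.66766115  45.47151061]
 [426.61300577  42.22729921]]
tx 131.4 ty -69.4 tz 5.6 roll -0.000 n>= 4
[(array([431.5,  41.7]), array([ 411,   19,   41,   47, 1463], dtype=int32)), (array([211. ,  42.4]), array([ 190,   20,   43,   47, 1492], dtype=int32)), (array([24.4, 33.9]), array([  0,  27,  51,  15, 615], dtype=int32)), (array([360.4, 128.4]), array([  246,    37,   202,   199, 11956], dtype=int32)), (array([27.6, 61.6]), array([  0,  55,  57,  14, 663], dtype=int32)), (array([31. , 88.2]), array([  0,  82,  63,  13, 701], dtype=int32)), (array([ 33.9, 113.6]), array([  0, 108,  69,  13, 732], dtype=int32)), (array([ 36.7, 138. ]), array([  0, 132,  75,  13, 763], dtype=int32)), (array([259.5, 163.3]), array([247, 151,  23,  32, 269], dtype=int32)), (array([ 39.8, 161.3]), array([  0, 156,  81,  12, 778], dtype=int32)), (array([ 42.3, 183.5]), array([  0, 179,  87,  10, 779], dtype=int32)), (array([ 45. , 205.1]), array([  0, 200,  92,  11, 809], dtype=int32)), (array([ 48.5, 225.3]), array([  0, 221,  97,  10, 817], dtype=int32)), (array([ 50.5, 244.9]), array([  0, 241, 102,   9, 819], dtype=int32)), (array([ 49.2, 263.3]), array([  4, 260, 101,   8, 697], dtype=int32)), (array([ 36.9, 281.2]), array([ 11, 278,  55,   8, 393], dtype=int32))]
```

View pics/w4.png

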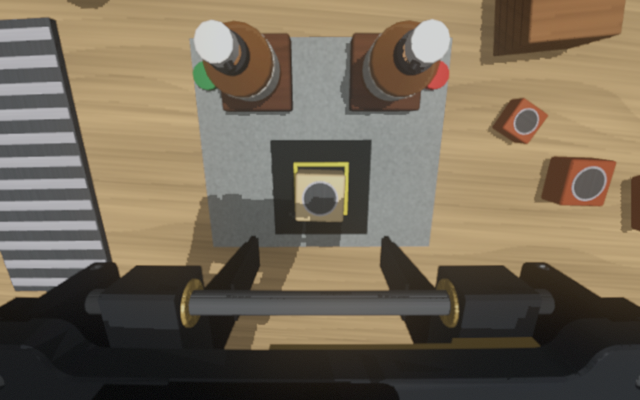

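The pale holder stands released on the pad. Its cup is at (320,198), inside the yellow square, about 3 mm off centre. The left cap is at (211,42) with the green tag beside it at (205,75). I'll close the fingers and move over the left cap.

Call:
step_arm(
  moves=[
    {"tx":33,"ty":-17,"tz":0,"roll":0},
    {"tx":66,"ty":-34,"tz":0,"roll":0},
    {"tx":99,"ty":-51,"tz":0,"roll":0},
    {"tx":132,"ty":-68,"tz":0,"roll":0},
    {"tx":132,"ty":-68,"tz":10,"roll":0},
    {"tx":132,"ty":-68,"tz":20,"roll":0},
    {"tx":132,"ty":-68,"tz":25,"roll":0},
    {"tx":132,"ty":-68,"tz":25,"roll":0},
    {"tx":132,"ty":-68,"tz":25,"roll":0},
    {"tx":132,"ty":-68,"tz":25,"roll":0},
  ],
  grip=0,
)

```text
t: 6.67
eef_pos: [643.5, 54.0, 157.0]
tcp_rot: [3.141, -0.0, 0.072]
ft_force: [0.1, 0.2, -0.2]
opening: 0.199
grip_force: 0.0
```

Run:
```python
from h import *
c=cam("wrist");cv2.imwrite("pics/w5.png",c["pixels"])
c=cam("scene");cv2.imwrite("pics/s5.png",cv2.resize(c["pixels"][120:300,260:460],None,fx=3,fy=3))
s=env.state();print(s["ft_force"],s["eef_pos"],s["opening"])
```

```text
[ 0.26743905  0.75204066 -0.14914333] [643.74771119  54.19446547 157.33052058] 0.11553847713412937
```

View pics/s5.png

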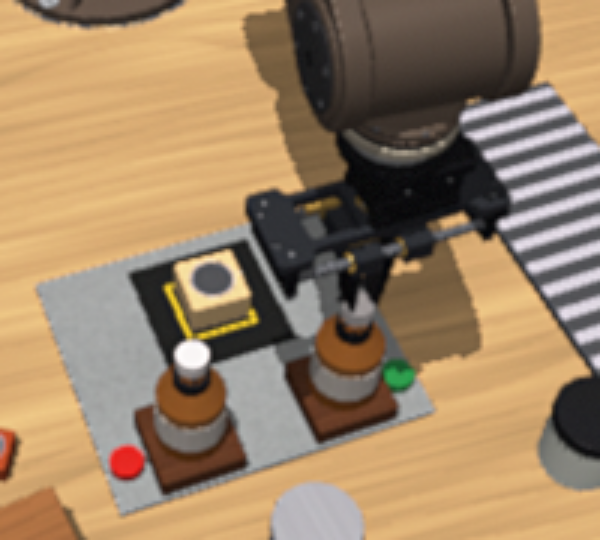

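The fingers are above the left cap with the green marker beside it. I'll press in stages and watch the force.

Call:
step_arm(
  moves=[
    {"tx":0,"ty":0,"tz":0,"roll":0},
    {"tx":0,"ty":0,"tz":0,"roll":0},
    {"tx":0,"ty":0,"tz":4,"roll":0},
    {"tx":0,"ty":0,"tz":7,"roll":0},
    {"tx":0,"ty":0,"tz":10,"roll":0},
    {"tx":0,"ty":0,"tz":12,"roll":0},
    {"tx":0,"ty":0,"tz":12,"roll":0},
  ],
)

```text
t: 7.35
eef_pos: [643.9, 54.5, 144.5]
tcp_rot: [3.141, -0.0, 0.073]
ft_force: [-0.7, -0.1, 6.3]
opening: 0.008
grip_force: 2.8
```

Call:
step_arm(
  moves=[
    {"tx":0,"ty":0,"tz":2,"roll":0},
    {"tx":0,"ty":0,"tz":4,"roll":0},
    {"tx":0,"ty":0,"tz":4,"roll":0},
    {"tx":0,"ty":0,"tz":4,"roll":0},
  ],
)

```text
t: 7.68
eef_pos: [643.9, 54.6, 141.3]
tcp_rot: [3.141, -0.001, 0.073]
ft_force: [-2.3, -1.0, 9.1]
opening: -0.0
grip_force: 4.4
```

Call:
step_arm(
  moves=[
    {"tx":0,"ty":0,"tz":1,"roll":0},
    {"tx":0,"ty":0,"tz":1,"roll":0},
    {"tx":0,"ty":0,"tz":-6,"roll":0},
    {"tx":0,"ty":0,"tz":-16,"roll":0},
    {"tx":0,"ty":0,"tz":-16,"roll":0},
    {"tx":0,"ty":0,"tz":-16,"roll":0},
    {"tx":0,"ty":0,"tz":-16,"roll":0},
    {"tx":0,"ty":0,"tz":-16,"roll":0},
    {"tx":0,"ty":0,"tz":-16,"roll":0},
  ],
)

```text
t: 8.43
eef_pos: [643.6, 54.6, 156.0]
tcp_rot: [-3.142, 0.001, 0.073]
ft_force: [-0.8, 0.1, 1.1]
opening: 0.003
grip_force: 0.0
```

Call:
step_arm(
  moves=[
    {"tx":0,"ty":0,"tz":5,"roll":0},
    {"tx":0,"ty":0,"tz":9,"roll":0},
    {"tx":0,"ty":0,"tz":12,"roll":0},
    {"tx":0,"ty":0,"tz":15,"roll":0},
    {"tx":0,"ty":0,"tz":17,"roll":0},
    {"tx":0,"ty":0,"tz":17,"roll":0},
    {"tx":0,"ty":0,"tz":17,"roll":0},
    {"tx":0,"ty":0,"tz":17,"roll":0},
  ],
)

```text
t: 9.1
eef_pos: [644.0, 54.6, 141.2]
tcp_rot: [3.141, -0.002, 0.073]
ft_force: [-4.0, -0.1, 16.8]
opening: 0.004
grip_force: 8.5
```

Call:
step_arm(
  moves=[
    {"tx":0,"ty":0,"tz":-10,"roll":0},
    {"tx":0,"ty":0,"tz":-30,"roll":0},
    {"tx":0,"ty":0,"tz":-50,"roll":0},
    {"tx":-33,"ty":17,"tz":-50,"roll":0},
    {"tx":-66,"ty":34,"tz":-50,"roll":0},
    {"tx":-99,"ty":51,"tz":-50,"roll":0},
    {"tx":-132,"ty":68,"tz":-50,"roll":0},
    {"tx":-132,"ty":68,"tz":-50,"roll":0},
    {"tx":-132,"ty":68,"tz":-50,"roll":0},
    {"tx":-132,"ty":68,"tz":-50,"roll":0},
  ],
  grip=85,
)

```text
t: 9.93
eef_pos: [517.7, -22.9, 189.7]
tcp_rot: [3.141, -0.001, 0.072]
ft_force: [0.6, -0.5, -0.6]
opening: 0.648
grip_force: 0.0
```

Run:
```python
from h import *
c=cam("wrist");cv2.imwrite("pics/w6.png",c["pixels"])
p=proj(c,[[517,-23,44]])[0];print(p)
holder(c,"pale",p,40,44.)
go(517.5,-23,80,0.073);go(517.5,-23,20,0.073);print(env.state()["opening"])
```

```text
[318.49505468 196.98085904]
pale px [317.5 195.5] ax [93.4 93.5] xy [518.7 -21.7] rect [528.6 -23.8] [32.7 55.2] yawdeg 4.1
tx -0.4 ty 0.3 tz 109.5 roll -0.000 n>= 3
tx -0.4 ty 0.3 tz 169.5 roll -0.000 n>= 5
0.6948236727155944
```

Call:
step_arm(
  moves=[
    {"tx":0,"ty":0,"tz":40,"roll":0},
    {"tx":0,"ty":0,"tz":80,"roll":0},
    {"tx":0,"ty":0,"tz":110,"roll":0},
    {"tx":0,"ty":0,"tz":110,"roll":0},
    {"tx":0,"ty":0,"tz":110,"roll":0},
    {"tx":0,"ty":0,"tz":130,"roll":0},
    {"tx":0,"ty":0,"tz":150,"roll":0},
    {"tx":0,"ty":0,"tz":162,"roll":0},
    {"tx":0,"ty":0,"tz":168,"roll":0},
    {"tx":0,"ty":0,"tz":168,"roll":0},
  ],
)

```text
t: 10.82
eef_pos: [517.9, -22.7, 22.2]
tcp_rot: [3.141, -0.001, 0.073]
ft_force: [-0.4, -0.2, 0.4]
opening: 0.896
grip_force: 0.0
```

Call:
step_arm(
  moves=[
    {"tx":0,"ty":0,"tz":0,"roll":0},
    {"tx":0,"ty":0,"tz":0,"roll":0},
    {"tx":0,"ty":0,"tz":0,"roll":0},
    {"tx":0,"ty":0,"tz":0,"roll":0},
    {"tx":0,"ty":0,"tz":0,"roll":0},
    {"tx":0,"ty":0,"tz":0,"roll":0},
    {"tx":0,"ty":0,"tz":0,"roll":0},
    {"tx":0,"ty":0,"tz":-20,"roll":0},
    {"tx":0,"ty":0,"tz":-50,"roll":0},
    {"tx":0,"ty":0,"tz":-80,"roll":0},
    {"tx":0,"ty":0,"tz":-80,"roll":0},
    {"tx":0,"ty":0,"tz":-80,"roll":0},
  ],
  grip=40,
)

```text
t: 11.82
eef_pos: [517.6, -22.9, 102.8]
tcp_rot: [3.141, -0.003, 0.073]
ft_force: [-0.6, 0.8, -1.7]
opening: 0.593
grip_force: 29.8
```

Run:
```python
from h import *
go(611,352,102,0.08)
s=env.state();print(s["opening"],s["grip_force"],s["eef_pos"])
```

```text
tx 120.4 ty -367.1 tz 0.8 roll -0.007 n>= 10
0.5930344678461462 29.779614508152008 [517.62573532 -22.92918622 102.78555948]
```

Call:
step_arm(
  moves=[
    {"tx":0,"ty":-38,"tz":0,"roll":0},
    {"tx":0,"ty":-76,"tz":0,"roll":0},
    {"tx":0,"ty":-114,"tz":0,"roll":0},
    {"tx":10,"ty":-152,"tz":0,"roll":0},
    {"tx":25,"ty":-187,"tz":0,"roll":0},
    {"tx":40,"ty":-222,"tz":0,"roll":0},
    {"tx":55,"ty":-257,"tz":0,"roll":0},
    {"tx":70,"ty":-292,"tz":0,"roll":0},
    {"tx":90,"ty":-325,"tz":0,"roll":0},
    {"tx":105,"ty":-350,"tz":0,"roll":0},
    {"tx":120,"ty":-367,"tz":0,"roll":-0.007},
    {"tx":120,"ty":-367,"tz":0,"roll":-0.007},
  ],
)

```text
t: 12.82
eef_pos: [610.9, 355.0, 99.0]
tcp_rot: [3.142, 0.001, 0.082]
ft_force: [0.9, 0.5, -1.5]
opening: 0.589
grip_force: 29.8
```

Run:
```python
from h import *
c=cam("wrist");cv2.imwrite("pics/w7.png",c["pixels"])
q=lambda x,y:(513+x*np.cos(.08)-y*np.sin(.08),343+x*np.sin(.08)+y*np.cos(.08),10)
print(proj(c,[q(170,75),q(170,-75),q(60,75),q(60,-75)]))
s=env.state();print(s["opening"],s["grip_force"],s["eef_pos"],s["tcp_rot"])
```

```text
[[238.7209922  134.54495018]
 [407.28794662 134.92516916]
 [247.5243155  247.73738615]
 [397.23159805 247.9965292 ]]
0.5907761002557879 29.779540300369263 [609.79027434 353.1512341   98.91176176] [3.14068485e+00 2.30986367e-03 8.14954830e-02]
```

View pics/w7.png

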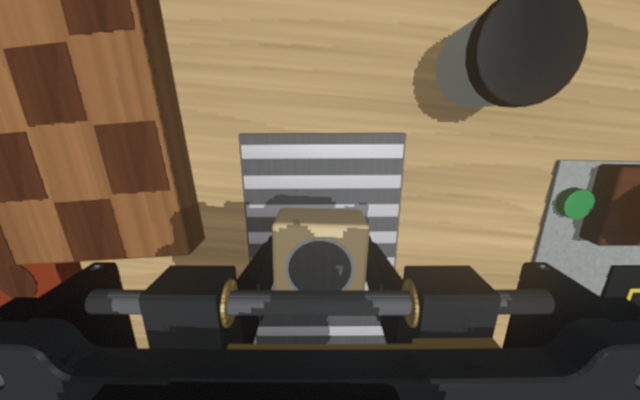

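The rack's far corners are at (239,134) and (406,133), which agrees with my model of centre (513,343) and yaw 0.08. I'll lower the pale holder there.

Call:
step_arm(
  moves=[
    {"tx":0,"ty":0,"tz":0,"roll":0},
    {"tx":0,"ty":0,"tz":30,"roll":0},
    {"tx":0,"ty":0,"tz":55,"roll":0},
    {"tx":0,"ty":0,"tz":67,"roll":0},
    {"tx":0,"ty":0,"tz":72,"roll":0},
    {"tx":0,"ty":0,"tz":75,"roll":0},
    {"tx":0,"ty":0,"tz":76,"roll":0},
    {"tx":0,"ty":0,"tz":76,"roll":0},
    {"tx":0,"ty":0,"tz":76,"roll":0},
  ],
)

```text
t: 13.62
eef_pos: [610.5, 352.0, 26.8]
tcp_rot: [-3.141, -0.001, 0.08]
ft_force: [0.0, 0.0, -1.7]
opening: 0.589
grip_force: 29.8
```

Run:
```python
from h import *
s=env.state();print(s["opening"],s["grip_force"],s["eef_pos"],s["ft_force"])
```

```text
0.5889065765589601 29.77965384721756 [610.52983865 352.04035381  26.76058289] [ 0.0337135   0.02551846 -1.73932599]
```

Call:
step_arm(
  moves=[
    {"tx":0,"ty":0,"tz":3,"roll":0},
    {"tx":0,"ty":0,"tz":5,"roll":0},
    {"tx":0,"ty":0,"tz":5,"roll":0},
    {"tx":0,"ty":0,"tz":5,"roll":0},
  ],
)

```text
t: 13.95
eef_pos: [610.5, 352.2, 22.0]
tcp_rot: [-3.141, -0.002, 0.08]
ft_force: [-2.3, -0.8, 8.9]
opening: 0.592
grip_force: 29.8
```

Call:
step_arm(
  moves=[
    {"tx":0,"ty":0,"tz":0,"roll":0},
    {"tx":0,"ty":0,"tz":0,"roll":0},
    {"tx":0,"ty":0,"tz":0,"roll":0},
    {"tx":0,"ty":0,"tz":0,"roll":0},
    {"tx":0,"ty":0,"tz":0,"roll":0},
    {"tx":0,"ty":0,"tz":-20,"roll":0},
    {"tx":0,"ty":0,"tz":-50,"roll":0},
    {"tx":0,"ty":0,"tz":-90,"roll":0},
    {"tx":0,"ty":0,"tz":-130,"roll":0},
    {"tx":0,"ty":0,"tz":-160,"roll":0},
    {"tx":0,"ty":0,"tz":-160,"roll":0},
    {"tx":0,"ty":0,"tz":-160,"roll":0},
  ],
  grip=80,
)

```text
t: 14.95
eef_pos: [610.5, 352.2, 182.4]
tcp_rot: [-3.141, -0.003, 0.08]
ft_force: [0.1, -0.4, -0.3]
opening: 0.843
grip_force: 0.0
```

Run:
```python
from h import *
c=cam("wrist");p=proj(c,[[611,352,44]])[0];print(p)
im=cv2.resize(c["pixels"][120:260,220:420],None,fx=2,fy=2)
holder(c,"pale",p,34,44.)
t=cam("top");p=proj(t,[[556,-338,34]])[0];r=holder(t,"red",p,16)
im2=cv2.resize(t["pixels"][160:290,360:500],None,fx=3,fy=3);cv2.imwrite("pics/m8.png",cv2.hconcat([cv2.copyMakeBorder(im,0,110,0,0,0),im2]))
go(474,-338,190,0)
```

```text
[318.74781235 197.94952226]
pale px [314.3 207. ] ax [56.6 72.6] xy [600.  356.2] rect [622.3 351.6] [32.  54.1] yawdeg 4.6
red px [422.2 203.9] ax [12.  12.6] xy [ 553.  -336.6] rect [ 542.1 -353.4] [20.4 32.3] yawdeg -3.4
tx -190.1 ty 676.7 tz -10.7 roll 0.080 n>= 18
```

View pics/m8.png

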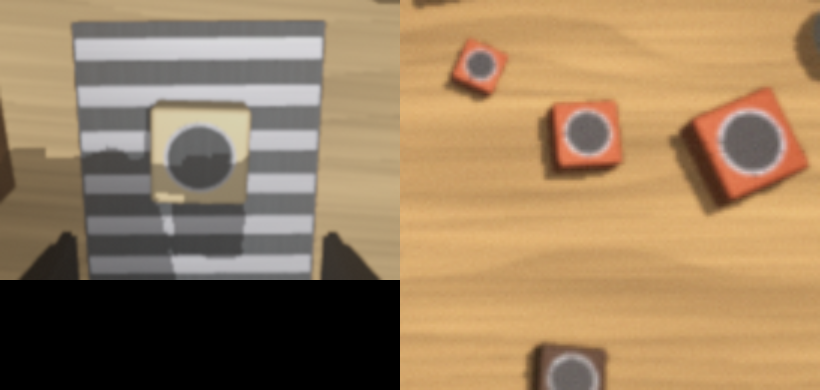

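The pale holder stands in the middle of the rack's width. The red is still at top (422,204). On to the red one.

Call:
step_arm(
  moves=[
    {"tx":-11,"ty":38,"tz":0,"roll":0.08},
    {"tx":-22,"ty":76,"tz":0,"roll":0.08},
    {"tx":-33,"ty":114,"tz":0,"roll":0.08},
    {"tx":-44,"ty":152,"tz":0,"roll":0.08},
    {"tx":-55,"ty":190,"tz":0,"roll":0.08},
    {"tx":-66,"ty":228,"tz":0,"roll":0.08},
    {"tx":-77,"ty":266,"tz":0,"roll":0.08},
    {"tx":-88,"ty":304,"tz":0,"roll":0.08},
    {"tx":-99,"ty":342,"tz":0,"roll":0.08},
    {"tx":-110,"ty":380,"tz":0,"roll":0.08},
    {"tx":-121,"ty":418,"tz":0,"roll":0.08},
    {"tx":-132,"ty":456,"tz":0,"roll":0.08},
  ],
  grip=95,
)

```text
t: 16.05
eef_pos: [513.5, -114.7, 179.1]
tcp_rot: [-3.141, 0.003, -0.0]
ft_force: [1.0, -0.5, 0.2]
opening: 0.999
grip_force: 0.0
```

```bash
python3 -c "
from h import *
go(474,-338,190,0);print(env.state()['eef_pos'])"
```

```text
tx -39.5 ty 223.3 tz -10.9 roll -0.000 n>= 6
[ 513.50811048 -114.68142301  179.11598645]
```

Call:
step_arm(
  moves=[
    {"tx":-7,"ty":38,"tz":-5,"roll":0},
    {"tx":-14,"ty":76,"tz":-8,"roll":0},
    {"tx":-21,"ty":114,"tz":-8,"roll":0},
    {"tx":-28,"ty":152,"tz":-8,"roll":0},
    {"tx":-35,"ty":190,"tz":-8,"roll":0},
    {"tx":-40,"ty":223,"tz":-8,"roll":0},
    {"tx":-40,"ty":223,"tz":-8,"roll":0},
    {"tx":-40,"ty":223,"tz":-8,"roll":0},
  ],
)

```text
t: 16.72
eef_pos: [473.7, -337.2, 186.6]
tcp_rot: [-3.139, 0.002, -0.003]
ft_force: [-0.2, 1.5, -0.8]
opening: 0.997
grip_force: 0.0
```

Run:
```python
from h import *
import pickle
c=cam("wrist");pickle.dump(c,open("wrist9.pkl","wb"));p=proj(c,[[556,-338,34]])[0];print(p)
cv2.imwrite("pics/w9.png",c["pixels"])
holder(c,"red",p,40)
go(556.2,-338,11,0.04)
```

```text
[319.19683485 121.62518783]
red px [319.3 121.6] ax [32.4 33.7] xy [ 556.  -338.1] rect [ 555.7 -338.2] [55.4 55. ] yawdeg 2.9
tx 82.1 ty 1.9 tz 176.0 roll -0.042 n>= 5
```

Call:
step_arm(
  moves=[
    {"tx":41,"ty":1,"tz":0,"roll":-0.05},
    {"tx":82,"ty":1,"tz":15,"roll":-0.05},
    {"tx":82,"ty":1,"tz":55,"roll":-0.05},
    {"tx":82,"ty":1,"tz":95,"roll":-0.05},
    {"tx":82,"ty":1,"tz":130,"roll":-0.05},
    {"tx":82,"ty":1,"tz":155,"roll":-0.05},
    {"tx":82,"ty":1,"tz":170,"roll":-0.05},
    {"tx":82,"ty":1,"tz":176,"roll":-0.05},
    {"tx":82,"ty":1,"tz":176,"roll":-0.05},
    {"tx":82,"ty":1,"tz":176,"roll":-0.05},
  ],
)

```text
t: 17.6
eef_pos: [557.2, -336.5, 13.1]
tcp_rot: [3.141, -0.0, 0.051]
ft_force: [0.1, 0.3, -0.1]
opening: 0.999
grip_force: 0.0
```

Call:
step_arm(
  moves=[
    {"tx":0,"ty":0,"tz":0,"roll":0},
    {"tx":0,"ty":0,"tz":0,"roll":0},
    {"tx":0,"ty":0,"tz":0,"roll":0},
    {"tx":0,"ty":0,"tz":0,"roll":0},
    {"tx":0,"ty":0,"tz":0,"roll":0},
    {"tx":0,"ty":0,"tz":0,"roll":0},
    {"tx":0,"ty":0,"tz":0,"roll":0},
    {"tx":0,"ty":0,"tz":0,"roll":0},
    {"tx":0,"ty":0,"tz":-25,"roll":0},
    {"tx":0,"ty":0,"tz":-60,"roll":0},
    {"tx":0,"ty":0,"tz":-85,"roll":0},
    {"tx":0,"ty":0,"tz":-85,"roll":0},
  ],
  grip=40,
)

```text
t: 18.6
eef_pos: [558.5, -338.4, 102.7]
tcp_rot: [3.137, -0.006, 0.05]
ft_force: [0.4, 1.0, -0.4]
opening: 0.587
grip_force: 30.0
```

Run:
```python
from h import *
go(518.5,-24.5,96,0.073)
s=env.state();print(s["opening"],s["grip_force"],s["eef_pos"])
```

```text
tx -24.3 ty -315.5 tz 6.7 roll -0.023 n>= 8
0.5868634958395039 29.99661237001419 [ 558.53756506 -338.40569732  102.70787308]
```

Call:
step_arm(
  moves=[
    {"tx":-8,"ty":-36,"tz":0,"roll":-0.023},
    {"tx":-16,"ty":-74,"tz":0,"roll":-0.023},
    {"tx":-22,"ty":-112,"tz":0,"roll":-0.023},
    {"tx":-22,"ty":-150,"tz":0,"roll":-0.023},
    {"tx":-22,"ty":-188,"tz":0,"roll":-0.023},
    {"tx":-22,"ty":-226,"tz":0,"roll":-0.023},
    {"tx":-22,"ty":-264,"tz":0,"roll":-0.023},
    {"tx":-22,"ty":-295,"tz":0,"roll":-0.023},
    {"tx":-23,"ty":-313,"tz":0,"roll":-0.023},
    {"tx":-23,"ty":-314,"tz":0,"roll":-0.023},
    {"tx":-23,"ty":-314,"tz":0,"roll":-0.023},
    {"tx":-23,"ty":-314,"tz":0,"roll":-0.023},
  ],
)

```text
t: 19.6
eef_pos: [518.3, -25.2, 97.4]
tcp_rot: [3.141, 0.0, 0.073]
ft_force: [1.2, -0.7, -1.2]
opening: 0.585
grip_force: 30.0
```

Run:
```python
from h import *
go(518.5,-24.5,23.5,0.073)
s=env.state();print(s["opening"],s["grip_force"],s["eef_pos"])
```

```text
tx 0.2 ty -0.7 tz 73.9 roll -0.000 n>= 2
0.5854149855469484 29.996725916862488 [518.32533954 -25.24996098  97.38160275]
```

Call:
step_arm(
  moves=[
    {"tx":0,"ty":0,"tz":30,"roll":0},
    {"tx":0,"ty":0,"tz":52,"roll":0},
    {"tx":0,"ty":0,"tz":64,"roll":0},
    {"tx":0,"ty":0,"tz":70,"roll":0},
    {"tx":0,"ty":0,"tz":73,"roll":0},
    {"tx":0,"ty":0,"tz":75,"roll":0},
    {"tx":0,"ty":0,"tz":75,"roll":0},
    {"tx":0,"ty":0,"tz":75,"roll":0},
  ],
)

```text
t: 20.27
eef_pos: [518.7, -25.1, 23.3]
tcp_rot: [3.141, -0.001, 0.072]
ft_force: [-0.3, -1.3, -0.6]
opening: 0.586
grip_force: 30.0
```

Call:
step_arm(
  moves=[
    {"tx":0,"ty":0,"tz":0,"roll":0},
    {"tx":0,"ty":0,"tz":0,"roll":0},
    {"tx":0,"ty":0,"tz":0,"roll":0},
    {"tx":0,"ty":0,"tz":0,"roll":0},
    {"tx":0,"ty":0,"tz":0,"roll":0},
    {"tx":0,"ty":0,"tz":-20,"roll":0},
    {"tx":0,"ty":0,"tz":-60,"roll":0},
    {"tx":0,"ty":0,"tz":-100,"roll":0},
    {"tx":0,"ty":0,"tz":-140,"roll":0},
    {"tx":0,"ty":0,"tz":-160,"roll":0},
    {"tx":0,"ty":0,"tz":-160,"roll":0},
    {"tx":0,"ty":0,"tz":-160,"roll":0},
  ],
  grip=80,
)

```text
t: 21.27
eef_pos: [518.4, -24.7, 183.5]
tcp_rot: [3.141, -0.002, 0.073]
ft_force: [-0.1, 0.3, -1.1]
opening: 0.839
grip_force: 0.0
```

Run:
```python
from h import *
c=cam("wrist");p=proj(c,[[518.5,-24.5,44]])[0];print(p)
holder(c,"red",p,40,44)
go(643.5,54.5,157,0.073)
```

```text
[318.22121296 197.89713129]
red px [317.4 196.4] ax [93.  93.6] xy [520.2 -23.4] rect [529.8 -25.1] [32.1 53.3] yawdeg 4.1
tx 131.1 ty -69.7 tz 25.3 roll -0.000 n>= 4
```

Call:
step_arm(
  moves=[
    {"tx":33,"ty":-17,"tz":0,"roll":0},
    {"tx":66,"ty":-35,"tz":0,"roll":0},
    {"tx":99,"ty":-52,"tz":0,"roll":0},
    {"tx":131,"ty":-69,"tz":0,"roll":0},
    {"tx":131,"ty":-69,"tz":0,"roll":0},
    {"tx":131,"ty":-69,"tz":10,"roll":0},
    {"tx":131,"ty":-69,"tz":20,"roll":0},
    {"tx":131,"ty":-69,"tz":26,"roll":0},
    {"tx":131,"ty":-69,"tz":26,"roll":0},
    {"tx":131,"ty":-69,"tz":26,"roll":0},
    {"tx":131,"ty":-69,"tz":26,"roll":0},
    {"tx":131,"ty":-69,"tz":26,"roll":0},
  ],
  grip=0,
)

```text
t: 22.32
eef_pos: [643.9, 53.4, 157.2]
tcp_rot: [3.141, -0.001, 0.072]
ft_force: [0.0, -0.5, -0.1]
opening: 0.055
grip_force: 0.0
```

Call:
step_arm(
  moves=[
    {"tx":0,"ty":0,"tz":0,"roll":0},
    {"tx":0,"ty":0,"tz":4,"roll":0},
    {"tx":0,"ty":0,"tz":8,"roll":0},
    {"tx":0,"ty":0,"tz":11,"roll":0},
    {"tx":0,"ty":0,"tz":14,"roll":0},
    {"tx":0,"ty":0,"tz":16,"roll":0},
    {"tx":0,"ty":0,"tz":16,"roll":0},
    {"tx":0,"ty":0,"tz":16,"roll":0},
    {"tx":0,"ty":0,"tz":16,"roll":0},
  ],
)

```text
t: 23.07
eef_pos: [644.1, 53.6, 141.3]
tcp_rot: [3.141, -0.001, 0.073]
ft_force: [-1.3, 0.2, 8.9]
opening: 0.001
grip_force: 4.4
```

Call:
step_arm(
  moves=[
    {"tx":0,"ty":0,"tz":1,"roll":0},
    {"tx":0,"ty":0,"tz":1,"roll":0},
    {"tx":0,"ty":0,"tz":-6,"roll":0},
    {"tx":0,"ty":0,"tz":-16,"roll":0},
    {"tx":0,"ty":0,"tz":-16,"roll":0},
    {"tx":0,"ty":0,"tz":-16,"roll":0},
    {"tx":0,"ty":0,"tz":-16,"roll":0},
    {"tx":0,"ty":0,"tz":-16,"roll":0},
    {"tx":0,"ty":0,"tz":-16,"roll":0},
  ],
)

```text
t: 23.82
eef_pos: [643.6, 53.7, 156.0]
tcp_rot: [-3.142, 0.001, 0.073]
ft_force: [-0.6, 0.8, 0.8]
opening: 0.004
grip_force: 0.0
```

Call:
step_arm(
  moves=[
    {"tx":0,"ty":0,"tz":5,"roll":0},
    {"tx":0,"ty":0,"tz":9,"roll":0},
    {"tx":0,"ty":0,"tz":12,"roll":0},
    {"tx":0,"ty":0,"tz":15,"roll":0},
    {"tx":0,"ty":0,"tz":17,"roll":0},
    {"tx":0,"ty":0,"tz":17,"roll":0},
    {"tx":0,"ty":0,"tz":17,"roll":0},
    {"tx":0,"ty":0,"tz":17,"roll":0},
  ],
)

```text
t: 24.48
eef_pos: [644.1, 53.7, 141.2]
tcp_rot: [3.141, -0.002, 0.073]
ft_force: [-4.3, -0.0, 15.7]
opening: 0.004
grip_force: 8.5
```

Call:
step_arm(
  moves=[
    {"tx":0,"ty":0,"tz":-10,"roll":0},
    {"tx":0,"ty":0,"tz":-30,"roll":0},
    {"tx":0,"ty":0,"tz":-50,"roll":0},
    {"tx":-33,"ty":17,"tz":-50,"roll":0},
    {"tx":-66,"ty":35,"tz":-50,"roll":0},
    {"tx":-99,"ty":52,"tz":-50,"roll":0},
    {"tx":-131,"ty":69,"tz":-50,"roll":0},
    {"tx":-131,"ty":69,"tz":-50,"roll":0},
    {"tx":-131,"ty":69,"tz":-50,"roll":0},
    {"tx":-131,"ty":69,"tz":-50,"roll":0},
    {"tx":-131,"ty":69,"tz":-50,"roll":0},
    {"tx":-131,"ty":69,"tz":-50,"roll":0},
  ],
  grip=85,
)

```text
t: 25.48
eef_pos: [518.9, -24.3, 189.3]
tcp_rot: [-3.142, 0.0, 0.074]
ft_force: [-0.9, -0.2, -0.3]
opening: 0.789
grip_force: 0.0
```

Run:
```python
from h import *
c=cam("wrist");p=proj(c,[[518.5,-24.5,44]])[0];print(p)
holder(c,"red",p,40,44.)
go(518.5,-24.5,22.5,0.073);print(env.state()["opening"])
```

```text
[318.66991058 196.74433126]
red px [317.4 195.4] ax [93.2 93.5] xy [520. -23.] rect [529.3 -25.2] [31.5 53. ] yawdeg 4.2
tx -0.3 ty 0.2 tz 166.8 roll 0.001 n>= 5
0.831419400644841
```

Both puffs on the red are done. Now grasp it and carry it to the rack's middle slot.

Call:
step_arm(
  moves=[
    {"tx":0,"ty":0,"tz":40,"roll":0},
    {"tx":0,"ty":0,"tz":80,"roll":0},
    {"tx":0,"ty":0,"tz":115,"roll":0},
    {"tx":0,"ty":0,"tz":140,"roll":0},
    {"tx":0,"ty":0,"tz":155,"roll":0},
    {"tx":0,"ty":0,"tz":167,"roll":0},
    {"tx":0,"ty":0,"tz":167,"roll":0},
    {"tx":0,"ty":0,"tz":167,"roll":0},
  ],
)

```text
t: 26.2
eef_pos: [518.3, -24.4, 22.1]
tcp_rot: [-3.141, 0.001, 0.073]
ft_force: [0.6, 0.5, -0.4]
opening: 0.893
grip_force: 0.0
```

Call:
step_arm(
  moves=[
    {"tx":0,"ty":0,"tz":0,"roll":0},
    {"tx":0,"ty":0,"tz":0,"roll":0},
    {"tx":0,"ty":0,"tz":0,"roll":0},
    {"tx":0,"ty":0,"tz":0,"roll":0},
    {"tx":0,"ty":0,"tz":0,"roll":0},
    {"tx":0,"ty":0,"tz":0,"roll":0},
    {"tx":0,"ty":0,"tz":0,"roll":0},
    {"tx":0,"ty":0,"tz":-20,"roll":0},
    {"tx":0,"ty":0,"tz":-50,"roll":0},
    {"tx":0,"ty":0,"tz":-80,"roll":0},
    {"tx":0,"ty":0,"tz":-80,"roll":0},
    {"tx":0,"ty":0,"tz":-80,"roll":0},
  ],
  grip=40,
)

```text
t: 27.2
eef_pos: [518.7, -24.8, 103.8]
tcp_rot: [3.141, -0.003, 0.073]
ft_force: [0.0, -0.1, -0.3]
opening: 0.584
grip_force: 30.0
```

Run:
```python
from h import *
go(512,343,103,0.08)
s=env.state();print(s["opening"],s["grip_force"],s["eef_pos"])
```

```text
tx 20.0 ty -367.3 tz 0.8 roll -0.007 n>= 9
0.5844981441514806 29.999487698078156 [518.73801389 -24.77516174 103.80614845]
```

Call:
step_arm(
  moves=[
    {"tx":0,"ty":-36,"tz":0,"roll":0},
    {"tx":0,"ty":-74,"tz":0,"roll":0},
    {"tx":0,"ty":-112,"tz":0,"roll":0},
    {"tx":5,"ty":-150,"tz":0,"roll":0},
    {"tx":10,"ty":-188,"tz":0,"roll":0},
    {"tx":15,"ty":-226,"tz":0,"roll":0},
    {"tx":20,"ty":-264,"tz":0,"roll":0},
    {"tx":20,"ty":-302,"tz":0,"roll":0},
    {"tx":20,"ty":-340,"tz":0,"roll":0},
    {"tx":20,"ty":-367,"tz":0,"roll":-0.007},
    {"tx":20,"ty":-367,"tz":0,"roll":-0.007},
    {"tx":20,"ty":-367,"tz":0,"roll":-0.007},
  ],
)

```text
t: 28.2
eef_pos: [510.3, 343.7, 100.7]
tcp_rot: [3.14, 0.002, 0.082]
ft_force: [-0.2, -0.5, -0.6]
opening: 0.587
grip_force: 30.0
```

Call:
step_arm(
  moves=[
    {"tx":0,"ty":0,"tz":0,"roll":0},
    {"tx":0,"ty":0,"tz":0,"roll":0},
    {"tx":0,"ty":0,"tz":0,"roll":0},
  ],
)

```text
t: 28.45
eef_pos: [511.7, 341.6, 102.3]
tcp_rot: [3.141, 0.001, 0.078]
ft_force: [0.7, -0.0, -0.1]
opening: 0.586
grip_force: 30.0
```

Run:
```python
from h import *
go(512,343,23,0.08)
s=env.state();print(s["opening"],s["grip_force"],s["eef_pos"])
c=cam("wrist");p=proj(c,[[611,352,44]])[0];print(p);cv2.imwrite("pics/w10.png",c["pixels"])
holder(c,"pale",p,40,44)
t=cam("top");p=proj(t,[[348,-314,34]])[0];print(p);holder(t,"dark",p,16)
cv2.imwrite("pics/t10.png",t["pixels"])
```

```text
tx 0.5 ty -1.3 tz 79.3 roll -0.002 n>= 2
0.5856542132306183 29.99946802854538 [511.6545861  341.64017223 102.26851848]
[314.53686229  97.85545531]
pale px [307.1  86.4] ax [21.3 81.7] xy [618.7 358.1] rect [629.5 349.6] [19.8 50. ] yawdeg 4.5
[417.48209959 285.17243483]
dark px [416.9 286.2] ax [13.1 13.7] xy [ 345.5 -312.5] rect [ 345.1 -283. ] [ 5.  31.9] yawdeg -2.5
```

Call:
step_arm(
  moves=[
    {"tx":0,"ty":0,"tz":30,"roll":0},
    {"tx":0,"ty":0,"tz":55,"roll":0},
    {"tx":0,"ty":0,"tz":68,"roll":0},
    {"tx":0,"ty":0,"tz":75,"roll":0},
    {"tx":0,"ty":0,"tz":79,"roll":0},
    {"tx":0,"ty":0,"tz":81,"roll":0},
    {"tx":0,"ty":0,"tz":81,"roll":0},
    {"tx":0,"ty":0,"tz":81,"roll":0},
  ],
)

```text
t: 29.22
eef_pos: [511.9, 342.7, 22.9]
tcp_rot: [-3.141, -0.001, 0.08]
ft_force: [-2.7, -2.4, 6.3]
opening: 0.585
grip_force: 30.0
```

Call:
step_arm(
  moves=[
    {"tx":0,"ty":0,"tz":0,"roll":0},
    {"tx":0,"ty":0,"tz":0,"roll":0},
    {"tx":0,"ty":0,"tz":0,"roll":0},
    {"tx":0,"ty":0,"tz":0,"roll":0},
    {"tx":0,"ty":0,"tz":0,"roll":0},
    {"tx":0,"ty":0,"tz":-20,"roll":0},
    {"tx":0,"ty":0,"tz":-50,"roll":0},
    {"tx":0,"ty":0,"tz":-90,"roll":0},
    {"tx":0,"ty":0,"tz":-130,"roll":0},
    {"tx":0,"ty":0,"tz":-160,"roll":0},
    {"tx":0,"ty":0,"tz":-160,"roll":0},
    {"tx":0,"ty":0,"tz":-160,"roll":0},
  ],
  grip=80,
)

```text
t: 30.22
eef_pos: [511.9, 343.1, 183.2]
tcp_rot: [-3.14, -0.003, 0.08]
ft_force: [-0.5, 0.1, -0.4]
opening: 0.839
grip_force: 0.0
```

Run:
```python
from h import *
c=cam("wrist");t=cam("top")
cv2.imwrite("pics/m11.png",cv2.vconcat([c["pixels"][40:280],t["pixels"][120:400]]))
go(348,-314,190,-0.1);go(400,-180,190,-0.1)
```

```text
tx -214.8 ty 641.5 tz -9.4 roll 0.180 n>= 17
tx -152.3 ty 512.0 tz -9.4 roll 0.180 n>= 14
```

View pics/m11.png

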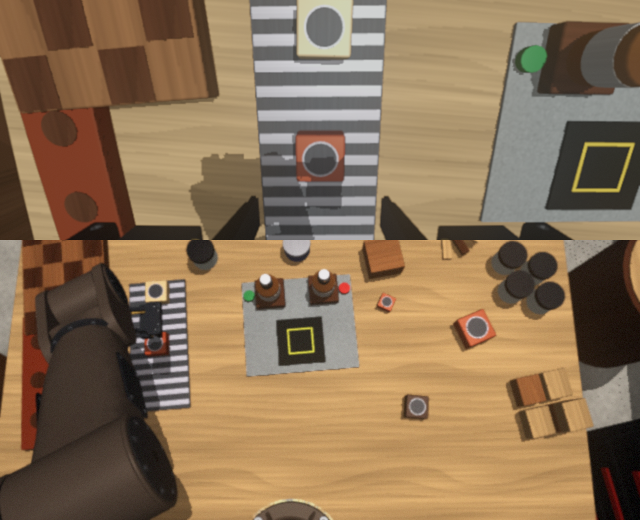

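The pale and red holders stand on the rack, clear of each other. The dark one is at top (417,287). I'll bow outward round the base to reach it.

Call:
step_arm(
  moves=[
    {"tx":-6,"ty":36,"tz":0,"roll":0.06},
    {"tx":-13,"ty":74,"tz":0,"roll":0.12},
    {"tx":-20,"ty":112,"tz":0,"roll":0.18},
    {"tx":-26,"ty":150,"tz":0,"roll":0.18},
    {"tx":-33,"ty":188,"tz":0,"roll":0.18},
    {"tx":-40,"ty":226,"tz":0,"roll":0.18},
    {"tx":-46,"ty":264,"tz":0,"roll":0.18},
    {"tx":-53,"ty":302,"tz":0,"roll":0.18},
    {"tx":-60,"ty":340,"tz":0,"roll":0.18},
    {"tx":-66,"ty":378,"tz":0,"roll":0.18},
    {"tx":-72,"ty":416,"tz":0,"roll":0.18},
    {"tx":-78,"ty":448,"tz":0,"roll":0.18},
  ],
  grip=95,
)

```text
t: 31.32
eef_pos: [468.4, -112.1, 180.2]
tcp_rot: [-3.141, 0.002, -0.101]
ft_force: [1.2, 0.1, 0.2]
opening: 1.001
grip_force: 0.0
```

```bash
python3 -c "
from h import *
go(290,-320,190,-0.1);print(env.state()['eef_pos'])"
```

```text
tx -156.6 ty 224.8 tz -9.8 roll -0.001 n>= 7
[ 468.43133284 -112.11686286  180.21837787]
```

Call:
step_arm(
  moves=[
    {"tx":-20,"ty":32,"tz":-5,"roll":0},
    {"tx":-42,"ty":64,"tz":-8,"roll":0},
    {"tx":-64,"ty":96,"tz":-8,"roll":0},
    {"tx":-87,"ty":128,"tz":-8,"roll":0},
    {"tx":-110,"ty":160,"tz":-8,"roll":0},
    {"tx":-133,"ty":192,"tz":-8,"roll":0},
    {"tx":-156,"ty":224,"tz":-8,"roll":0},
    {"tx":-156,"ty":224,"tz":-8,"roll":0},
    {"tx":-156,"ty":224,"tz":-8,"roll":0},
    {"tx":-156,"ty":224,"tz":-8,"roll":0},
  ],
)

```text
t: 32.15
eef_pos: [291.5, -316.8, 188.7]
tcp_rot: [-3.14, 0.001, -0.101]
ft_force: [-0.3, 0.2, -0.3]
opening: 1.0
grip_force: 0.0
```

Run:
```python
from h import *
c=cam("wrist");p=proj(c,[[348,-314,34]])[0];print(p);cv2.imwrite("pics/w12.png",c["pixels"])
holder(c,"dark",p,34)
go(348.3,-314,12,-0.1)
```

```text
[311.22416788 146.26564978]
dark px [311.5 146. ] ax [31.8 32.5] xy [ 348.2 -314.3] rect [ 341.9 -313.4] [55.4 41.3] yawdeg -8.2
tx 55.8 ty -8.0 tz 176.9 roll 0.000 n>= 5
```

View pics/w12.png

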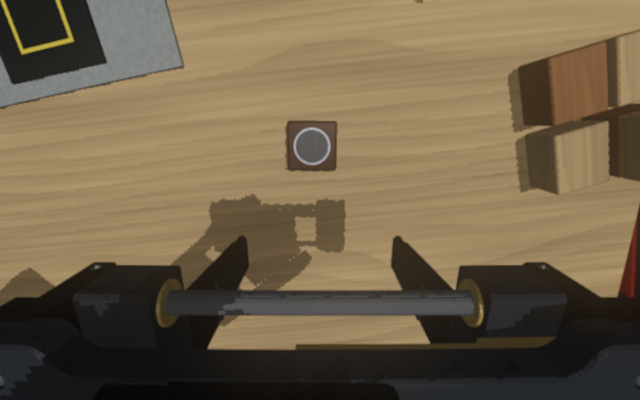

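The dark holder is at (311,146), square to the gripper. I'll grasp it.

Call:
step_arm(
  moves=[
    {"tx":28,"ty":-4,"tz":0,"roll":0.02},
    {"tx":56,"ty":-7,"tz":15,"roll":0.02},
    {"tx":56,"ty":-7,"tz":55,"roll":0.02},
    {"tx":56,"ty":-7,"tz":95,"roll":0.02},
    {"tx":56,"ty":-7,"tz":130,"roll":0.02},
    {"tx":56,"ty":-7,"tz":155,"roll":0.02},
    {"tx":56,"ty":-7,"tz":170,"roll":0.02},
    {"tx":56,"ty":-7,"tz":176,"roll":0.02},
    {"tx":56,"ty":-7,"tz":176,"roll":0.02},
    {"tx":56,"ty":-7,"tz":176,"roll":0.02},
  ],
)

```text
t: 33.03
eef_pos: [348.8, -315.3, 14.0]
tcp_rot: [-3.142, 0.0, -0.119]
ft_force: [0.1, -0.4, -0.0]
opening: 1.0
grip_force: 0.0
```

Call:
step_arm(
  moves=[
    {"tx":0,"ty":0,"tz":0,"roll":0},
    {"tx":0,"ty":0,"tz":0,"roll":0},
    {"tx":0,"ty":0,"tz":0,"roll":0},
    {"tx":0,"ty":0,"tz":0,"roll":0},
    {"tx":0,"ty":0,"tz":0,"roll":0},
    {"tx":0,"ty":0,"tz":0,"roll":0},
    {"tx":0,"ty":0,"tz":0,"roll":0},
    {"tx":0,"ty":0,"tz":0,"roll":0},
    {"tx":0,"ty":0,"tz":-25,"roll":0},
    {"tx":0,"ty":0,"tz":-60,"roll":0},
    {"tx":0,"ty":0,"tz":-85,"roll":0},
    {"tx":0,"ty":0,"tz":-85,"roll":0},
  ],
  grip=40,
)

```text
t: 34.03
eef_pos: [349.3, -317.2, 102.4]
tcp_rot: [3.137, -0.005, -0.12]
ft_force: [0.0, -0.0, 0.2]
opening: 0.587
grip_force: 30.0
```

Run:
```python
from h import *
go(518.5,-24.5,96,0.073)
s=env.state();print(s["opening"],s["grip_force"],s["eef_pos"])
```

```text
tx 132.9 ty -310.8 tz 6.4 roll -0.193 n>= 9
0.5873398069218846 29.99983549118042 [ 349.31201391 -317.15493045  102.41624742]
```

Call:
step_arm(
  moves=[
    {"tx":14,"ty":-33,"tz":0,"roll":-0.05},
    {"tx":28,"ty":-66,"tz":0,"roll":-0.1},
    {"tx":43,"ty":-100,"tz":0,"roll":-0.15},
    {"tx":58,"ty":-135,"tz":0,"roll":-0.193},
    {"tx":73,"ty":-170,"tz":0,"roll":-0.193},
    {"tx":88,"ty":-205,"tz":0,"roll":-0.193},
    {"tx":103,"ty":-240,"tz":0,"roll":-0.193},
    {"tx":118,"ty":-275,"tz":0,"roll":-0.193},
    {"tx":133,"ty":-309,"tz":0,"roll":-0.193},
    {"tx":133,"ty":-309,"tz":0,"roll":-0.193},
    {"tx":133,"ty":-309,"tz":0,"roll":-0.193},
    {"tx":133,"ty":-309,"tz":0,"roll":-0.193},
  ],
)

```text
t: 35.03
eef_pos: [516.7, -25.1, 97.9]
tcp_rot: [-3.141, 0.001, 0.073]
ft_force: [0.2, 0.1, -0.9]
opening: 0.583
grip_force: 30.0
```

Run:
```python
from h import *
go(518.5,-24.5,24,0.073)
s=env.state();print(s["opening"],s["grip_force"],s["eef_pos"])
```

```text
tx 1.9 ty -0.5 tz 73.9 roll 0.000 n>= 2
0.5833131662140176 29.999776482582092 [516.68343879 -25.09523756  97.86847791]
```

Call:
step_arm(
  moves=[
    {"tx":1,"ty":0,"tz":30,"roll":0},
    {"tx":1,"ty":0,"tz":52,"roll":0},
    {"tx":1,"ty":0,"tz":64,"roll":0},
    {"tx":1,"ty":0,"tz":70,"roll":0},
    {"tx":1,"ty":0,"tz":73,"roll":0},
    {"tx":1,"ty":0,"tz":75,"roll":0},
    {"tx":1,"ty":0,"tz":75,"roll":0},
    {"tx":1,"ty":0,"tz":75,"roll":0},
  ],
)

```text
t: 35.7
eef_pos: [518.6, -25.4, 24.3]
tcp_rot: [3.141, -0.001, 0.072]
ft_force: [0.1, -0.3, -0.9]
opening: 0.586
grip_force: 30.0
```

Call:
step_arm(
  moves=[
    {"tx":0,"ty":0,"tz":0,"roll":0},
    {"tx":0,"ty":0,"tz":0,"roll":0},
    {"tx":0,"ty":0,"tz":0,"roll":0},
    {"tx":0,"ty":0,"tz":0,"roll":0},
    {"tx":0,"ty":0,"tz":0,"roll":0},
    {"tx":0,"ty":0,"tz":-20,"roll":0},
    {"tx":0,"ty":0,"tz":-60,"roll":0},
    {"tx":0,"ty":0,"tz":-100,"roll":0},
    {"tx":0,"ty":0,"tz":-140,"roll":0},
    {"tx":0,"ty":0,"tz":-160,"roll":0},
    {"tx":0,"ty":0,"tz":-160,"roll":0},
    {"tx":0,"ty":0,"tz":-160,"roll":0},
  ],
  grip=80,
)

```text
t: 36.7
eef_pos: [518.5, -25.0, 184.5]
tcp_rot: [3.141, -0.002, 0.073]
ft_force: [-0.5, 1.5, -1.2]
opening: 0.843
grip_force: 0.0
```

Run:
```python
from h import *
c=cam("wrist");p=proj(c,[[517.5,-24.5,44]])[0];print(p)
im=c["pixels"];cv2.imwrite("pics/w13.png",im)
h=cv2.cvtColor(im,cv2.COLOR_BGR2HSV);x,y=p.astype(int);m=cv2.inRange(h,(0,0,140),(180,90,255))
print("rim px",[np.round(np.mean(np.argwhere(m[y-35:y+36,x-30:x+31]),0)[::-1]+[x-30,y-35],1)])
go(643.5,54.5,157,0.073)
```

```text
[317.87467501 198.58329239]
rim px [array([319.3, 188.2])]
tx 131.0 ty -70.1 tz 26.3 roll -0.000 n>= 4
```

Call:
step_arm(
  moves=[
    {"tx":33,"ty":-17,"tz":0,"roll":0},
    {"tx":66,"ty":-35,"tz":0,"roll":0},
    {"tx":99,"ty":-52,"tz":0,"roll":0},
    {"tx":131,"ty":-70,"tz":0,"roll":0},
    {"tx":131,"ty":-70,"tz":0,"roll":0},
    {"tx":131,"ty":-70,"tz":10,"roll":0},
    {"tx":131,"ty":-70,"tz":20,"roll":0},
    {"tx":131,"ty":-70,"tz":27,"roll":0},
    {"tx":131,"ty":-70,"tz":27,"roll":0},
    {"tx":131,"ty":-70,"tz":27,"roll":0},
    {"tx":131,"ty":-70,"tz":27,"roll":0},
    {"tx":131,"ty":-70,"tz":27,"roll":0},
  ],
  grip=0,
)

```text
t: 37.75
eef_pos: [643.9, 54.0, 157.2]
tcp_rot: [3.141, -0.001, 0.072]
ft_force: [-0.2, 0.5, -0.5]
opening: 0.055
grip_force: 0.0
```

Call:
step_arm(
  moves=[
    {"tx":0,"ty":0,"tz":0,"roll":0},
    {"tx":0,"ty":0,"tz":4,"roll":0},
    {"tx":0,"ty":0,"tz":8,"roll":0},
    {"tx":0,"ty":0,"tz":11,"roll":0},
    {"tx":0,"ty":0,"tz":14,"roll":0},
    {"tx":0,"ty":0,"tz":16,"roll":0},
    {"tx":0,"ty":0,"tz":16,"roll":0},
    {"tx":0,"ty":0,"tz":16,"roll":0},
    {"tx":0,"ty":0,"tz":16,"roll":0},
  ],
)

```text
t: 38.5
eef_pos: [644.1, 54.3, 141.3]
tcp_rot: [3.141, -0.001, 0.073]
ft_force: [-1.6, -0.6, 7.8]
opening: 0.007
grip_force: 4.4
```

Run:
```python
from h import *
c=cam("scene");cv2.imwrite("pics/s14.png",cv2.resize(c["pixels"][140:300,260:460],None,fx=3,fy=3))
holder(c,"dark",proj(c,[[518,-24.5,44]])[0],14,44.)
```

```text
dark px [329.3 212.7] ax [12.1 15.1] xy [517.7 -24.9] rect [544.4 -22.7] [38.9 58.9] yawdeg 7.7
```

View pics/s14.png

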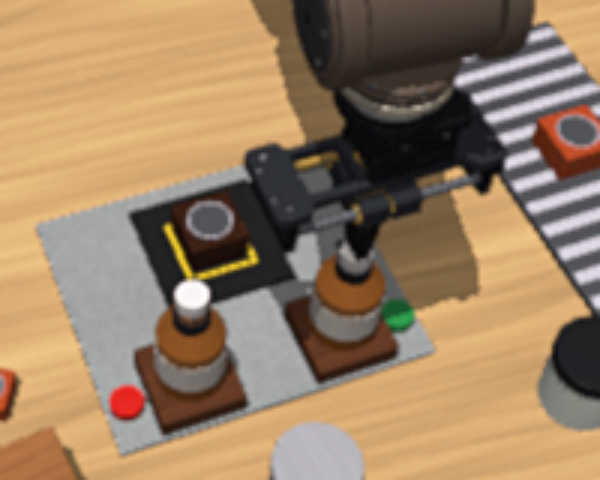

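The dark holder stands on the pad (cup at scene (329,213)) and the green-marked bottle is pressed down. I'll give it the second puff.

Call:
step_arm(
  moves=[
    {"tx":0,"ty":0,"tz":1,"roll":0},
    {"tx":0,"ty":0,"tz":1,"roll":0},
    {"tx":0,"ty":0,"tz":-6,"roll":0},
    {"tx":0,"ty":0,"tz":-16,"roll":0},
    {"tx":0,"ty":0,"tz":-16,"roll":0},
    {"tx":0,"ty":0,"tz":-16,"roll":0},
    {"tx":0,"ty":0,"tz":-16,"roll":0},
    {"tx":0,"ty":0,"tz":-16,"roll":0},
    {"tx":0,"ty":0,"tz":-16,"roll":0},
  ],
)

```text
t: 39.3
eef_pos: [643.6, 54.4, 156.0]
tcp_rot: [-3.142, 0.001, 0.073]
ft_force: [0.2, 0.8, 0.4]
opening: 0.003
grip_force: 0.0
```

Call:
step_arm(
  moves=[
    {"tx":0,"ty":0,"tz":5,"roll":0},
    {"tx":0,"ty":0,"tz":9,"roll":0},
    {"tx":0,"ty":0,"tz":12,"roll":0},
    {"tx":0,"ty":0,"tz":15,"roll":0},
    {"tx":0,"ty":0,"tz":17,"roll":0},
    {"tx":0,"ty":0,"tz":17,"roll":0},
    {"tx":0,"ty":0,"tz":17,"roll":0},
    {"tx":0,"ty":0,"tz":17,"roll":0},
  ],
)

```text
t: 39.97
eef_pos: [644.1, 54.3, 141.2]
tcp_rot: [3.141, -0.002, 0.073]
ft_force: [-5.2, -0.0, 17.3]
opening: 0.008
grip_force: 8.5
```

Call:
step_arm(
  moves=[
    {"tx":0,"ty":0,"tz":-10,"roll":0},
    {"tx":0,"ty":0,"tz":-30,"roll":0},
    {"tx":0,"ty":0,"tz":-50,"roll":0},
    {"tx":-33,"ty":17,"tz":-50,"roll":0},
    {"tx":-66,"ty":35,"tz":-50,"roll":0},
    {"tx":-99,"ty":52,"tz":-50,"roll":0},
    {"tx":-131,"ty":70,"tz":-50,"roll":0},
    {"tx":-131,"ty":70,"tz":-50,"roll":0},
    {"tx":-131,"ty":70,"tz":-50,"roll":0},
    {"tx":-131,"ty":70,"tz":-50,"roll":0},
    {"tx":-131,"ty":70,"tz":-50,"roll":0},
    {"tx":-131,"ty":70,"tz":-50,"roll":0},
  ],
  grip=85,
)

```text
t: 40.97
eef_pos: [519.0, -24.5, 189.3]
tcp_rot: [-3.142, 0.0, 0.074]
ft_force: [-0.5, -0.4, -0.0]
opening: 0.79
grip_force: 0.0
```

Run:
```python
from h import *
c=cam("scene");holder(c,"dark",proj(c,[[518,-24.5,44]])[0],14,44.)
go(518.5,-24.5,23.5,0.073);print(env.state()["opening"])
```

```text
dark px [329.3 213. ] ax [12.8 15.7] xy [518.7 -25.2] rect [544.4 -20.8] [38.5 62.1] yawdeg 15.7
tx -0.4 ty -0.1 tz 165.8 roll 0.001 n>= 5
0.8263264821118195
```

Call:
step_arm(
  moves=[
    {"tx":0,"ty":0,"tz":40,"roll":0},
    {"tx":0,"ty":0,"tz":80,"roll":0},
    {"tx":0,"ty":0,"tz":115,"roll":0},
    {"tx":0,"ty":0,"tz":140,"roll":0},
    {"tx":0,"ty":0,"tz":155,"roll":0},
    {"tx":0,"ty":0,"tz":166,"roll":0},
    {"tx":0,"ty":0,"tz":166,"roll":0},
    {"tx":0,"ty":0,"tz":166,"roll":0},
  ],
)

```text
t: 41.68
eef_pos: [518.6, -24.8, 23.6]
tcp_rot: [-3.142, 0.0, 0.073]
ft_force: [0.8, -0.3, 0.3]
opening: 0.891
grip_force: 0.0
```

Call:
step_arm(
  moves=[
    {"tx":0,"ty":0,"tz":0,"roll":0},
    {"tx":0,"ty":0,"tz":0,"roll":0},
    {"tx":0,"ty":0,"tz":0,"roll":0},
    {"tx":0,"ty":0,"tz":0,"roll":0},
    {"tx":0,"ty":0,"tz":0,"roll":0},
    {"tx":0,"ty":0,"tz":0,"roll":0},
    {"tx":0,"ty":0,"tz":0,"roll":0},
    {"tx":0,"ty":0,"tz":-20,"roll":0},
    {"tx":0,"ty":0,"tz":-50,"roll":0},
    {"tx":0,"ty":0,"tz":-80,"roll":0},
    {"tx":0,"ty":0,"tz":-80,"roll":0},
    {"tx":0,"ty":0,"tz":-80,"roll":0},
  ],
  grip=40,
)

```text
t: 42.68
eef_pos: [518.8, -25.1, 104.8]
tcp_rot: [3.141, -0.003, 0.073]
ft_force: [-0.7, 0.1, -1.0]
opening: 0.588
grip_force: 30.0
```

Run:
```python
from h import *
go(412,335,103,0.08)
s=env.state();print(s["opening"],s["grip_force"],s["eef_pos"])
```

```text
tx -80.4 ty -366.9 tz 1.8 roll -0.007 n>= 10
0.5878006498690396 29.99973177909851 [518.83141953 -25.09811819 104.79326326]
```

Call:
step_arm(
  moves=[
    {"tx":-8,"ty":-35,"tz":0,"roll":0},
    {"tx":-16,"ty":-72,"tz":0,"roll":0},
    {"tx":-24,"ty":-109,"tz":0,"roll":0},
    {"tx":-32,"ty":-146,"tz":0,"roll":0},
    {"tx":-40,"ty":-183,"tz":0,"roll":0},
    {"tx":-48,"ty":-220,"tz":0,"roll":0},
    {"tx":-56,"ty":-257,"tz":0,"roll":0},
    {"tx":-64,"ty":-294,"tz":0,"roll":0},
    {"tx":-72,"ty":-331,"tz":0,"roll":0},
    {"tx":-80,"ty":-367,"tz":0,"roll":-0.007},
    {"tx":-80,"ty":-367,"tz":0,"roll":-0.007},
    {"tx":-80,"ty":-367,"tz":0,"roll":-0.007},
  ],
)

```text
t: 43.68
eef_pos: [410.4, 336.3, 102.1]
tcp_rot: [3.14, 0.002, 0.083]
ft_force: [-0.1, 0.4, -0.9]
opening: 0.585
grip_force: 30.0
```

Call:
step_arm(
  moves=[
    {"tx":0,"ty":0,"tz":0,"roll":0},
    {"tx":0,"ty":0,"tz":0,"roll":0},
    {"tx":0,"ty":0,"tz":0,"roll":0},
  ],
)

```text
t: 43.93
eef_pos: [412.2, 334.1, 103.2]
tcp_rot: [3.141, 0.001, 0.078]
ft_force: [0.3, 0.4, -0.3]
opening: 0.588
grip_force: 30.0
```

Run:
```python
from h import *
go(412,335,24,0.08)
s=env.state();print(s["opening"],s["grip_force"],s["eef_pos"])
```

```text
tx -0.1 ty -0.9 tz 79.2 roll -0.002 n>= 2
0.5877457831066445 29.99973177909851 [412.16471251 334.06828382 103.24536269]
```

Call:
step_arm(
  moves=[
    {"tx":0,"ty":0,"tz":30,"roll":0},
    {"tx":0,"ty":0,"tz":55,"roll":0},
    {"tx":0,"ty":0,"tz":68,"roll":0},
    {"tx":0,"ty":0,"tz":75,"roll":0},
    {"tx":0,"ty":0,"tz":79,"roll":0},
    {"tx":0,"ty":0,"tz":81,"roll":0},
    {"tx":0,"ty":0,"tz":81,"roll":0},
    {"tx":0,"ty":0,"tz":81,"roll":0},
  ],
)

```text
t: 44.6
eef_pos: [412.3, 334.7, 23.8]
tcp_rot: [-3.141, -0.001, 0.079]
ft_force: [-1.0, -3.1, 6.4]
opening: 0.585
grip_force: 30.0
```

Call:
step_arm(
  moves=[
    {"tx":0,"ty":0,"tz":0,"roll":0},
    {"tx":0,"ty":0,"tz":0,"roll":0},
    {"tx":0,"ty":0,"tz":0,"roll":0},
    {"tx":0,"ty":0,"tz":0,"roll":0},
    {"tx":0,"ty":0,"tz":0,"roll":0},
    {"tx":0,"ty":0,"tz":-20,"roll":0},
    {"tx":0,"ty":0,"tz":-50,"roll":0},
    {"tx":0,"ty":0,"tz":-90,"roll":0},
    {"tx":0,"ty":0,"tz":-130,"roll":0},
    {"tx":0,"ty":0,"tz":-160,"roll":0},
    {"tx":0,"ty":0,"tz":-160,"roll":0},
    {"tx":0,"ty":0,"tz":-160,"roll":0},
  ],
  grip=80,
)

```text
t: 45.6
eef_pos: [412.2, 335.5, 184.0]
tcp_rot: [-3.14, -0.003, 0.08]
ft_force: [0.4, 0.6, 0.1]
opening: 0.84
grip_force: 0.0
```

Call:
step_arm(
  moves=[
    {"tx":20,"ty":35,"tz":0,"roll":0},
    {"tx":40,"ty":70,"tz":0,"roll":0},
    {"tx":60,"ty":105,"tz":0,"roll":0},
    {"tx":70,"ty":142,"tz":0,"roll":0},
    {"tx":80,"ty":180,"tz":0,"roll":0},
    {"tx":80,"ty":218,"tz":0,"roll":0},
    {"tx":80,"ty":256,"tz":0,"roll":0},
    {"tx":80,"ty":294,"tz":0,"roll":0},
    {"tx":80,"ty":332,"tz":0,"roll":0},
    {"tx":80,"ty":370,"tz":0,"roll":0},
    {"tx":80,"ty":408,"tz":0,"roll":0},
    {"tx":80,"ty":430,"tz":0,"roll":0},
  ],
)

```text
t: 46.6
eef_pos: [525.3, -90.2, 181.0]
tcp_rot: [-3.141, 0.002, 0.078]
ft_force: [0.5, 1.3, -0.2]
opening: 0.84
grip_force: 0.0
```

Run:
```python
from h import *
t=cam("top");s=cam("scene")
for n,P in(("pale",[611,352,44]),("red",[512,343,44]),("dark",[412,335,44])):
    a=holder(t,n,proj(t,[P])[0],13,44.);print(onz(s,proj(s,[P])[0],44)[:2])
cv2.imwrite("pics/f.png",cv2.vconcat([cv2.resize(t["pixels"][130:310,100:380],(700,450))[:300],cv2.resize(s["pixels"][130:260,290:520],(700,300))]))
```

```text
pale px [153.8 192.2] ax [ 5.2 33.7] xy [587.2 349.4] rect [631.6 349.3] [53.9 29.4] yawdeg -0.5
[611. 352.]
red px [154.5 222.7] ax [12.8 13.5] xy [508.3 342.9] rect [508.4 341.7] [55.4 56.1] yawdeg 3.2
[512. 343.]
dark px [155.9 260.2] ax [11.9 18. ] xy [413.8 333.7] rect [408.  336.9] [50.5 62.5] yawdeg 3.0
[412. 335.]
```

View pics/f.png

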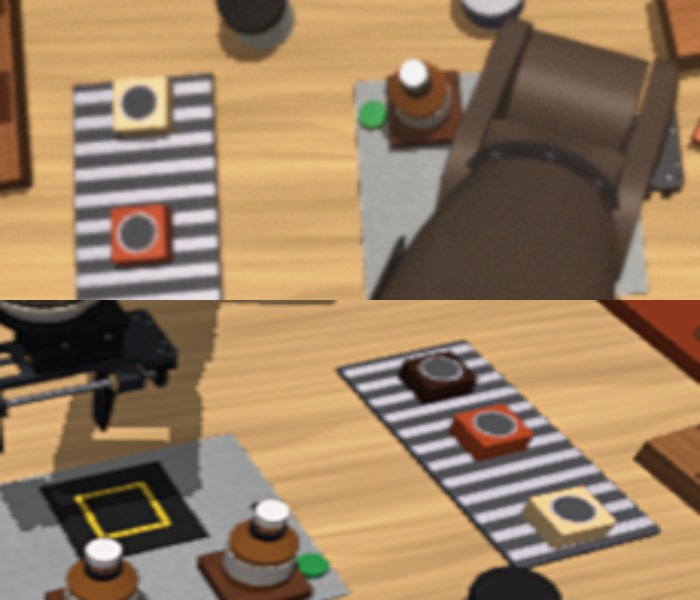

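All three stand on the rack and both nozzles are up, but the pale one looks nearer the far end than where I set it, so I'll measure.

Run:
```python
from h import *
t=cam("top");s=cam("scene")
tp=[];
for P in(t,(155.2,170.8)),(s,(290+573/700*230,130+209/300*130)): pass
a=holder(t,"pale",(155.2,170.8),14,44.);b=holder(s,"pale",(290+573/700*230,130+209/300*130),14,44.)
r=cross(t,a,s,b);print(r)
d=np.array(r[0][:2])-[513,343];print("rack xy",d[0]*np.cos(.08)+d[1]*np.sin(.08),-d[0]*np.sin(.08)+d[1]*np.cos(.08))
m=cv2.resize(t["pixels"][150:200,120:200],None,fx=8,fy=8,interpolation=cv2.INTER_CUBIC);cv2.imwrite("pics/g.png",m)
go(565,355,190,0.08)
```

```text
pale px [155.  170.6] ax [11.5 12.8] xy [644.6 349.8] rect [645.5 348.8] [58.6 54.8] yawdeg 3.3
pale px [478.  220.1] ax [ 9.3 13.3] xy [648.3 350.3] rect [649.8 348.4] [56.9 56.6] yawdeg 2.4
(array([646.08257468, 351.87073276,  40.19165889]), np.float64(1.6837566718870274))
rack xy 133.36583940993836 -1.7928916795054164
tx 74.3 ty -437.8 tz -8.8 roll -0.002 n>= 11
```

The pale one was knocked about 35 mm along the rack, to rack x ≈ +135 mm, y ≈ −2 mm. That's inside the 145 mm limit, with the block (±28 mm) still wholly on the plate's 170 mm half-length. It stands flat and far from the red, so I'll hand in.

```bash
python3 -c "
from h import *
print(env.job_done())"
```

```text
the job is handed in; nothing more can be done
None
```

I handed the job in at about 47 s: the pale, red and dark holders each got two puffs from the green-marked bottle and all three stand on the rack, both nozzles up; the pale one was knocked about 35 mm on the rack, and I left it because it still measures about 9 mm inside the limit. No verdict came back.

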